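Stack ferrite cores on the fixture spindle and lock the keeper over them

ROBOT

A 6-joint arm with a two-finger parallel gripper is mounted at the origin on a cart in front of the work surface, level with it; the furniture and walls round the work are solid. World frame = base frame: x ahead of the robot, y to its left, z up, the work surface at z = 0. Lengths are in mm, angles in rad, forces in N, time in s.
With the tool pointing down it reaches from about 350 to 875 mm from the base axis. Payload 4.2 kg.
Tool frame: the origin (TCP) lies between the finger pads; the fingertips stand 14 mm ahead of it and the grasp point (between the pads) lies 5 mm behind it; z points along the fingers, y is the line along which they close (so a half turn about z gives the same grasp; the last joint's range is limited). The gripper opens to 85 mm and grips with 20 to 120 N. Pads are 22 mm wide; open, the fingers measure 114 mm over their backs; the gripper's body (76 mm by 85 mm) begins 54 mm behind the grasp point. The pads swing forward as they close: fully open they stand 13 mm farther back than shut.
Start: joints at [1.399, 0.385, 0.008, 0, -1.194, -0.259], TCP at [260.965, 567.888, 245.312] pointing down, gripper open.
Joint ranges: [-3.14, 3.14], [-1.21, 2.06], [-1.07, 1.41], [-3.16, 2.05], [-2.99, -0.16], [-3.1, 3.1]. Speed limits (rad/s): [2.79, 2.79, 3.14, 3.14, 3.14, 3.14].

INTERFACE

Orientations are given as a unit quaternion [x, y, z, w].
In Python, from bench import * gives the robot as it stands.
- The arm moves only by the tool carry_out, never from a script. Its argument "motion" is a list of rows, each a list of 7 numbers: the turn, a rotation vector about the tool's x, y, z in rad, then the shift along the tool's x, y, z in mm, then the opening, from -1 (shut) to 1 (fully open), so that 0 is half open. A call has 1 to 5 rows; each row is the pose to reach, as a shift and turn from the pose commanded when the call began, along the tool's axes at that moment; what a row does not reach only later rows make up. A row lasts 1/8 s, in which the tool goes at most 62.5 mm and 10.7 degrees, less where a joint would pass 70% of its speed; a pose out of reach is approached as far as the arm can. A call with a gripper value outside its range is refused whole. The fingers move at their own pace and stop on an object; the grip force is fixed at half the most. Time passes only in rows, so rows that repeat a pose let the fingers close. It gives the time, the measured TCP pose, the force, the opening and the grip force at its end, in the units of the state.
- read_state(): the state, without advancing time (a new reading comes with each control period).
- get_image(name): name is "side" or "top"; returns a dict with "color" (480x640x3 uint8, blue, green, red), "mtx" (3x3 intrinsics, pixels), "position" and "orientation" of the camera in the world. Camera axes: x right, y down, z forward; pixel columns grow to the right and rows downward; lengths in mm; the calibration is good to about 2 mm. A picture is of the moment at which its call begins. There is no depth.
- job_done(): hands the job in; it is judged then, once.
The state is a dict: "clock": time; "joints": joint angles; "joint_vel": joint speeds; "joint_efforts": joint torques, N m; "position": TCP position; "ee_rot": TCP orientation; "contact_force": force on the tool from outside, world axes, zero at the start; "wrist_torque": the same for the moment, N m; "gripper_width": finger opening in mm; "grasp_force": force on a finger pad.
Only numpy, scipy, OpenCV 4.12 (cv2) and the standard library are available. Lean on these libraries where they do the work, as an engineer would, in place of code of your own. Each camera call takes 0.05 s, during which the arm holds its last target. There are 200 camera calls.

TASK

Loosen the clamp knob of the stacking fixture and slide the keeper fully back to clear the spindle. Then build up the stack on the spindle: the square foot plate at the bottom, then every ferrite core that lies on the bench, then the wide pressure disc, and the small end collar last, each sitting flat on the one below. Finally slide the keeper fully home over the spindle and turn the clamp knob fully tight; leave the solder reel, the tape and the cutters where they are.

Things in the scene. Friction and masses are not known exactly. Their poses are not given: they have to be found in the camera images.
- spindle_seat (a point): On the axis of the spindle of the stacking fixture, at its round steel seat (40 mm wide), 18 mm above the bench, where the lowest part rests. z is up the spindle; y is the way the keeper slides back. The fixture's aluminium base (90 mm wide in x, 12 mm thick, from y -45 to +255 mm) is fixed, but at another place and angle each time.
- spindle_tip (a point): Tip of the spindle, 80 mm straight above the seat point (98 mm above the bench). The spindle is a 12 mm steel pin, its last 10 mm tapering to 3 mm.
- foot_mid (a point): Centre of the square foot plate, white plastic, 56 x 56 mm, 10 mm thick, with a bore of 16 mm right through it; x and y square to its sides, z through the bore.
- core_1_mid (a point): Centre of a round dark ferrite core, 42 mm in diameter, 12 mm thick, with a bore of 16 mm right through it (z). One to three such cores are there, all alike; one that is absent has no pose.
- core_2_mid (a point): Centre of a round dark ferrite core, 42 mm in diameter, 12 mm thick, with a bore of 16 mm right through it (z). One to three such cores are there, all alike; one that is absent has no pose.
- core_3_mid (a point): Centre of a round dark ferrite core, 42 mm in diameter, 12 mm thick, with a bore of 16 mm right through it (z). One to three such cores are there, all alike; one that is absent has no pose.
- disc_mid (a point): Centre of the pressure disc, a wide flat aluminium ring 54 mm in diameter, 8 mm thick, with a bore of 16 mm right through it (z).
- collar_mid (a point): Centre of the end collar, a small brass ring 30 mm in diameter, 14 mm thick, with a bore of 16 mm right through it (z).
- keeper (a joint): Keeper carriage along the fixture's y, m: 0 = home against its stop, bar over the spindle tip; 0.080 = fully back, bar clear by 70 mm. The clamp holds it fast when tight (pulling does not help); loose (0.9 rad or more) it slides with 2 to 3 N of friction.
- keeper_grip (a point): Middle of the free length of the keeper bar, a level aluminium bar 16 mm wide (fixture x), 14 mm high, 90 mm long. The point is at its half height, 111 mm above the bench, 46 mm from the spindle axis when home. The carriage's post begins 26 mm farther along +y, no higher than the bar. Axes as the fixture's. Grip here from above, across x, and move along y.
- clamp (a joint): Angle of the clamp knob on the carriage, rad: 0 = tight (bar of the knob along the fixture's y), grows counter-clockwise seen from above to 1.4 = fully loose. It stays where it is left; about 0.15 N m turns it.
- clamp_grip (a point): On the vertical axis of the clamp knob at grip height, 102 mm above the bench, 94 mm along +y from the keeper grip point. The knob is a straight black bar 12 mm thick, 40 mm long, 22 mm high (89 to 111 mm above the bench); the point turns with it: y along the bar, x across it. The carriage's flat top is 75 mm above the bench.
- solder_reel: Blue reel of solder wire, 56 mm in diameter, 36 mm high, a bystander; origin under its centre.
- label_tape: Roll of white tape, 52 mm in diameter, 18 mm high, a bystander and no part of the stack; origin under its centre.
- cutters: Pair of cutters with red handles, 119 mm long, a bystander; origin under its centre.

How it is judged:
By the outcome, as a careful person would: the job done as asked, in the order asked, and still so for the second after the job is handed in, with the robot touching nothing.
Of core_1, core_2, core_3 only 1 to 3 are there at a start; the rules pass over those that are not, and their reading is None.
At some moment in a run one of foot, core_1, core_2, core_3, disc, collar may be knocked a few centimetres aside while the robot is not near it.
Once in a run the grip may slacken for a moment while it holds something.
It also fails if it takes over 210 s, if anything falls off the work surface, if the arm or the gripper's body presses on something with over 40 N, if the wrist force passes 120 N, or if a joint passes its speed limit or range.

## Working session

There is one attempt and no reset: what is moved stays moved. The work goes in short steps, Python scripts to look and compute and a tool call to move; the robot and the scene stay as the last step left them, time stands still between calls to the robot, and variables do not carry over. Pictures are saved under pics/ and viewed, at most 14 in all, crops included, and the job is handed in when it is done.

Besides the shell and the picture viewer there is one more tool, called after "Emit:" by a JSON object that holds its "api" and its "payload", one argument or row to a line. carry_out: Moves the arm, as the interface text tells. Its arguments: {"type":"object","properties":{"motion":{"type":"array"}},"required":["motion"]}

```bash
mkdir -p pics; ls; python3 - <<'E'
from bench import *
import cv2
s=read_state(); print(s)
for n in("side","top"):
    im=get_image(n); cv2.imwrite(f"pics/{n}0.png",im["color"]); print(n,im["mtx"],im["position"],im["orientation"])
E
```

```text
pics
{'clock': 0.0, 'joints': array([ 1.39858385e+00,  3.85586530e-01,  6.61317213e-03, -4.82384018e-04,
       -1.19397853e+00, -2.58604920e-01]), 'joint_vel': array([-9.10907015e-04, -2.42480253e-04,  1.24047531e-03, -4.80891916e-05,
        1.89389825e-03, -1.11815324e-03]), 'joint_efforts': array([ 2.29902862e-04, -3.92286658e+01,  1.88393962e+01,  4.18612674e+00,
       -4.66674988e-03,  1.98013637e-06]), 'position': array([260.76095573, 567.39981614, 244.20095788]), 'ee_rot': array([ 9.76869500e-01, -2.13833503e-01, -1.77423575e-04,  1.08645568e-03]), 'contact_force': array([-0.75055577, -0.33986168, -1.07238832]), 'wrist_torque': array([-0.03861474,  0.04722884,  0.0363429 ]), 'grasp_force': 0.0, 'gripper_width': 85.5190019236633}
side [[516.55809984   0.         320.50678822]
 [  0.         516.55809984 234.36413986]
 [  0.           0.           1.        ]] [  70.87592719 -931.33392063  511.68007524] [ 0.81239023 -0.18251741  0.12009171 -0.5406362 ]
top [[461.21021451   0.         328.57409897]
 [  0.         461.21021451 233.8068421 ]
 [  0.           0.           1.        ]] [ 422.01400542    6.75106338 1098.48444728] [ 0.71040782 -0.70264374  0.02494998 -0.03146429]
```

View pics/top0.png

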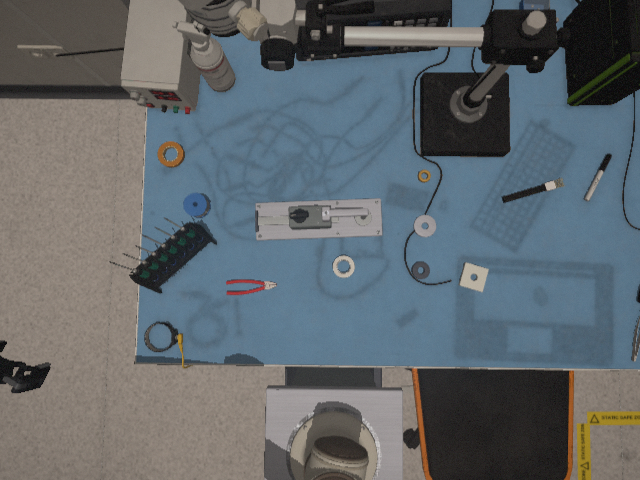

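View pics/side0.png

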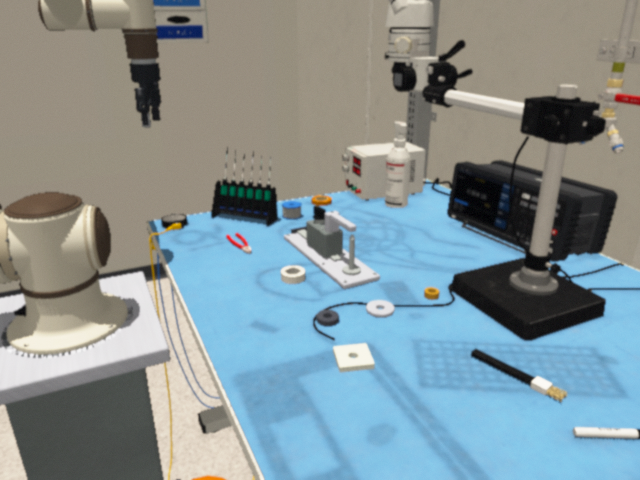

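```bash
cat > h.py <<'E'
from bench import *
import cv2, numpy as np
from scipy.spatial.transform import Rotation as R
def proj(im,p):
    c=R.from_quat(im["orientation"]).inv().apply(np.asarray(p,float)-im["position"]); q=c@im["mtx"].T
    return (q/q[...,2:])[...,:2]
def cast(im,px,z):
    px=np.atleast_2d(np.asarray(px,float)); d=np.c_[px,np.ones(len(px))]@np.linalg.inv(im["mtx"]).T
    d=R.from_quat(im["orientation"]).apply(d); o=im["position"]
    return o+d*((z-o[2])/d[:,2:])
E
python3 - <<'E'
from h import *
im=get_image("top"); c=im["color"]
a=cv2.resize(c[145:305,245:505],None,fx=3,fy=3,interpolation=cv2.INTER_CUBIC); cv2.imwrite("pics/t1.png",a)
hsv=cv2.cvtColor(c,cv2.COLOR_BGR2HSV); roi=np.zeros(c.shape[:2],np.uint8); roi[110:360,145:625]=255
M={"white":cv2.inRange(hsv,(0,0,125),(180,70,255)),"dark":cv2.inRange(hsv,(0,0,0),(180,255,75)),"yellow":cv2.inRange(hsv,(8,110,90),(35,255,255)),"red":cv2.inRange(hsv,(170,120,80),(180,255,255))}
for k,m in M.items():
    n,l,st,ce=cv2.connectedComponentsWithStats(m&roi)
    for i in range(1,n):
        if st[i,4]>25: print(k,st[i],ce[i].round(1),cast(im,ce[i],6)[0].round())
E
```

```text
white [145 110   3  51  77] [145.5 131.6] [754. 465.   6.]
white [586 170  18  30 135] [594.5 184.8] [ 633. -615.    6.]
white [545 181  11  10  84] [550.2 185.5] [ 631. -510.    6.]
white [ 255  198  128   43 3637] [321.2 219.6] [543.  35.   6.]
white [414 215  23  23 378] [424.9 225.6] [ 531. -211.    6.]
white [333 256  22  23 289] [343.5 266.7] [432. -19.   6.]
white [460 262  29  31 593] [473.9 277.1] [ 411. -326.    6.]
white [264 281  13   9  86] [269.5 284.9] [387. 155.   6.]
dark [ 413  110   97  105 4069] [462.4 135.5] [ 751. -303.    6.]
dark [459 110  20   6  78] [469.3 112. ] [ 809. -320.    6.]
dark [588 154  24  37 137] [602.6 165.1] [ 681. -636.    6.]
dark [622 177   3  39  57] [623.1 196.1] [ 607. -682.    6.]
dark [502 184  45  19 293] [523.7 193.2] [ 611. -447.    6.]
dark [205 197   5  15  37] [207.5 204.5] [577. 308.   6.]
dark [289 208  20  15 189] [299.1 215.2] [553.  88.   6.]
dark [ 145  222   72   71 2236] [174.9 254.4] [456. 382.   6.]
dark [292 226  39   3  67] [311.6 227.3] [524.  58.   6.]
dark [404 230  33  55 145] [411.7 261.7] [ 445. -180.    6.]
dark [147 322  31  30 211] [166.5 337.2] [262. 394.   6.]
yellow [158 142  25  25 317] [170.3 153.9] [699. 402.   6.]
yellow [418 170  12  12  77] [423.8 175.6] [ 652. -209.    6.]
yellow [177 334   7  26  87] [180.3 343.6] [248. 361.   6.]
red [226 280  38   5  69] [246.2 281.4] [395. 211.   6.]
red [227 292  13   3  27] [233.3 293. ] [367. 240.   6.]
```

View pics/t1.png

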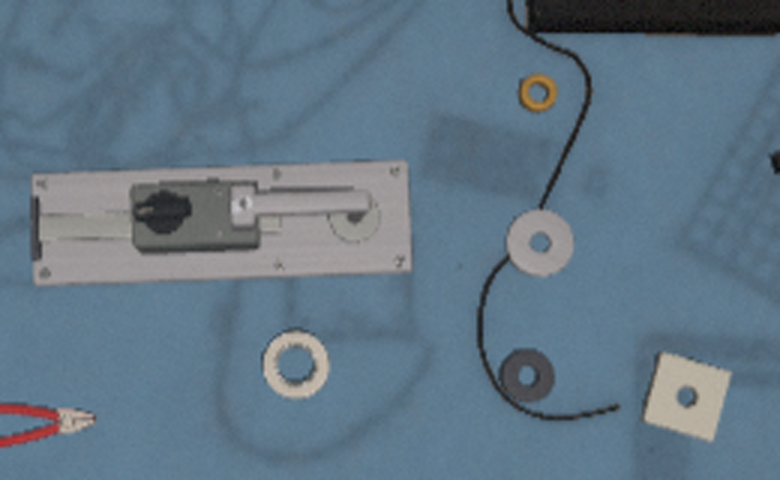

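```bash
python3 - <<'E'
from h import *
im=get_image("top"); sd=get_image("side"); c=im["color"]
hsv=cv2.cvtColor(c,cv2.COLOR_BGR2HSV); m=cv2.inRange(hsv,(0,0,115),(180,70,255))
def rect(box,z):
    x0,y0,x1,y1=box; k=np.zeros_like(m); k[y0:y1,x0:x1]=m[y0:y1,x0:x1]
    q=max(cv2.findContours(k,0,1)[0],key=cv2.contourArea)[:,0]
    w=cast(im,q,z)[:,:2].astype(np.float32); return cv2.minAreaRect(w),cv2.boxPoints(cv2.minAreaRect(w)),cv2.minEnclosingCircle(w)
r,b,_=rect((250,190,390,250),12); print("base",r,b.round(1).tolist())
ctr=np.array(r[0]); e=[b[i+1]-b[i] for i in range(2)]; e=max(e,key=np.linalg.norm); e=e/np.linalg.norm(e); e=e*np.sign(e[1])
sp=ctr-105*e; print("y dir",e,np.arctan2(e[1],e[0]),"spindle",sp,"keepergrip",sp+46*e,"knob",sp+140*e)
for n,d,z in(("seat",0,18),("tip",0,98),("kg",46,118),("knob",140,111)):
    p=[*(sp+d*e),z]; print(n,proj(im,p).round(1),proj(sd,p).round(1))
print("foot",rect((450,255,500,300),10)); print("disc",rect((408,208,444,244),8)[2])
for n,px,z in(("core",(245+527/3,145+376/3),12),("collar",(423.8,175.6),14)): print(n,cast(im,px,z))
p=[*(sp),98]
a=sd["color"][180:380,260:460]; cv2.imwrite("pics/s1.png",cv2.resize(a,(600,600),interpolation=cv2.INTER_CUBIC))
E
```

```text
base ((543.5281982421875, 41.481048583984375), (93.22969055175781, 300.17694091796875), 2.712125778198242) [[489.8999938964844, 189.1999969482422], [504.1000061035156, -110.5999984741211], [597.2000122070312, -106.19999694824219], [583.0, 193.60000610351562]]
y dir [-0.04731788  0.99887997] 1.6181319 spindle [548.49657536 -63.40135193] keepergrip [546.31995296 -17.45287323] knob [541.8720727   76.44184875]
seat [363.  217.2] [350.  268.5]
tip [365.4 213. ] [350.8 234. ]
kg [344.6 212.6] [339.9 218. ]
knob [300.9 214.6] [319.3 207.9]
foot (((410.8535461425781, -325.05694580078125), (59.13814926147461, 60.050636291503906), 74.12662506103516), array([[ 373.88565, -345.28622],
       [ 431.64645, -361.7108 ],
       [ 447.82144, -304.82767],
       [ 390.06064, -288.4031 ]], dtype=float32), ((411.15972900390625, -324.7033386230469), 39.32917404174805))
disc ((531.2032470703125, -209.79307556152344), 27.897226333618164)
core [[ 425.24640267 -199.6074099    12.        ]]
collar [[ 649.98971279 -207.69220577   14.        ]]
```

View pics/s1.png

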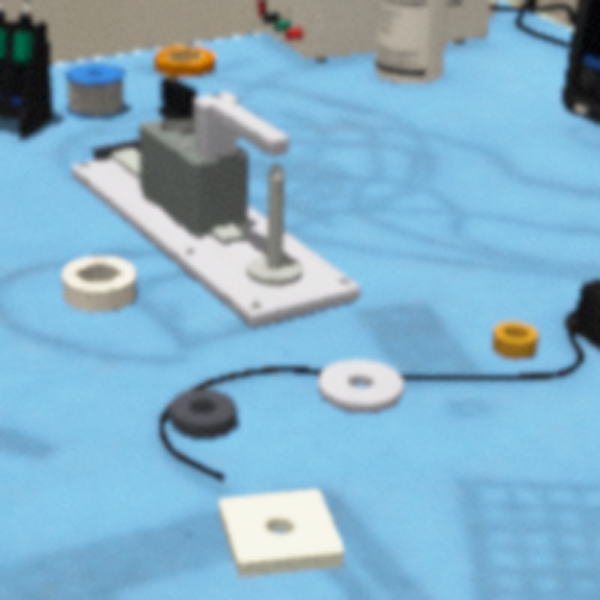

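```bash
cat >> h.py <<'E'
SP=np.array([548.5,-63.4]); E_=np.array([-0.0473,0.9989]); X_=np.array([0.9989,0.0473])
def rel(xyz,yaw=None,s=None):
    """rz (rad) and tool-axis shift (mm) from the measured pose to xyz; yaw=angle of tool y in the world (mod pi)"""
    s=s or read_state(); r=R.from_quat(s["ee_rot"]); d=r.inv().apply(np.asarray(xyz,float)-s["position"])
    ty=r.apply([0,1,0]); a=np.arctan2(ty[1],ty[0]); rz=0 if yaw is None else -((yaw-a+np.pi/2)%np.pi-np.pi/2)
    return np.r_[rz,d].round(3)
def where():
    s=read_state(); ty=R.from_quat(s["ee_rot"]).apply([0,1,0])
    print("t",round(s["clock"],2),"pos",s["position"].round(1),"yaw",round(np.arctan2(ty[1],ty[0]),3),"F",s["contact_force"].round(1),"w",round(s["gripper_width"],1),"g",round(s["grasp_force"],1),"j",s["joints"].round(2))
E
python3 -c "
from h import *
k=SP+140*E_; where(); print(rel([*k,200],0.0473))"
```

```text
t 0.25 pos [260.9 567.7 244.8] yaw -2.002 F [-0.5  0.5 -0.3] w 85.3 g 0.0 j [ 1.4   0.39  0.01 -0.   -1.19 -0.26]
[  1.093 460.455 328.953  45.194]
```

Emit:
{"api": "carry_out", "payload": {
  "motion": [
    [0,0,0.18,60,43,0,0],
    [0,0,0.36,110,80,0,0],
    [0,0,0.54,160,115,0,0],
    [0,0,0.72,210,150,0,0],
    [0,0,0.9,260,186,10,0]
  ]
}}

```text
clock: 0.88
position: [416.7, 295.7, 237.2]
ee_rot: [0.785, -0.619, 0.0, -0.001]
contact_force: [-0.0, -0.4, 0.1]
gripper_width: 42.5
grasp_force: 0.0
```

```bash
python3 -c "
from h import *
k=SP+140*E_; where(); print(rel([*k,200],0.0473))"
```

```text
t 0.88 pos [416.7 295.7 237.2] yaw -2.907 F [-0.  -0.4  0.1] w 42.5 g 0.0 j [ 0.94  0.2  -0.28  0.   -1.09 -0.7 ]
[ 1.8700e-01  2.4236e+02 -7.0747e+01  3.7051e+01]
```

Emit:
{"api": "carry_out", "payload": {
  "motion": [
    [0,0,0.187,60,-18,10,0],
    [0,0,0.187,120,-36,20,0],
    [0,0,0.187,180,-54,37,0],
    [0,0,0.187,238,-69,37,0],
    [0,0,0.187,238,-69,37,0]
  ]
}}

```text
clock: 1.5
position: [540.3, 78.7, 198.7]
ee_rot: [0.723, -0.69, -0.0, 0.001]
contact_force: [0.4, 0.4, -0.5]
gripper_width: 42.7
grasp_force: 0.0
```

```bash
python3 - <<'E'
from h import *
k=SP+140*E_; where(); print(rel([*k,99],0.0473))
im=get_image("top"); a=im["color"][150:270,230:390]; cv2.imwrite("pics/t2.png",cv2.resize(a,(800,600),interpolation=cv2.INTER_CUBIC))
sd=get_image("side"); a=sd["color"][160:280,260:420]; cv2.imwrite("pics/s2.png",cv2.resize(a,(800,600),interpolation=cv2.INTER_CUBIC))
for n,p in(("knobtop",[*k,111]),):print(n,((proj(sd,p)-[260,160])*5).round())
E
```

```text
t 1.5 pos [540.3  78.7 198.7] yaw -3.095 F [ 0.4  0.4 -0.5] w 42.7 g 0.0 j [ 0.44  0.29 -0.26  0.   -1.03 -0.4 ]
[-1.0000e-03  2.2970e+00 -1.5810e+00  9.9681e+01]
knobtop [296. 239.]
```

View pics/s2.png

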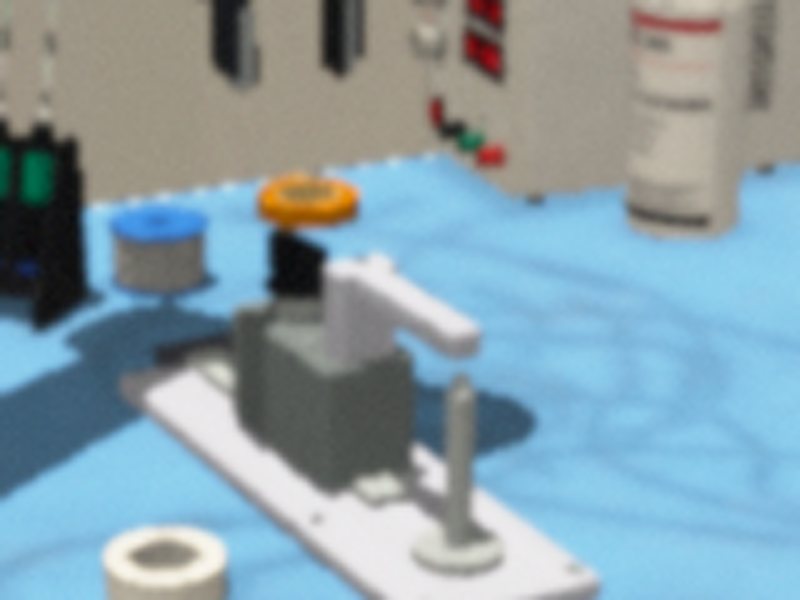

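Emit:
{"api": "carry_out", "payload": {
  "motion": [
    [0,0,0,2,-1.5,40,0],
    [0,0,0,2,-1.5,80,0],
    [0,0,0,2,-1.5,99,0],
    [0,0,0,2,-1.5,99,-1],
    [0,0,0,2,-1.5,99,-1]
  ]
}}

```text
clock: 2.22
position: [543.7, 82.8, 100.0]
ee_rot: [0.727, -0.687, 0.002, -0.003]
contact_force: [10.6, -1.7, -14.1]
gripper_width: 27.8
grasp_force: 60.0
```

Emit:
{"api": "carry_out", "payload": {
  "motion": [
    [0,0,0,0,0,0,-1],
    [0,0,0,0,0,0,-1]
  ]
}}

```text
clock: 2.48
position: [543.7, 82.8, 99.9]
ee_rot: [0.727, -0.687, 0.002, -0.003]
contact_force: [10.5, -1.6, -14.1]
gripper_width: 27.8
grasp_force: 60.0
```

```bash
python3 -c "
from h import *
where()"
```

```text
t 2.48 pos [543.7  82.8  99.9] yaw -3.085 F [ 10.5  -1.6 -14.1] w 27.8 g 60.0 j [ 0.45  0.41 -0.37  0.   -0.79 -0.39]
```

```bash
python3 - <<'E'
from h import *
im=get_image("top"); a=im["color"][180:255,250:350]
sd=get_image("side"); b=sd["color"][175:250,280:380]
cv2.imwrite("pics/s3.png",np.hstack([cv2.resize(v,(400,300),interpolation=cv2.INTER_CUBIC) for v in(a,b)]))
E
```

```text
(no output)
```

View pics/s3.png

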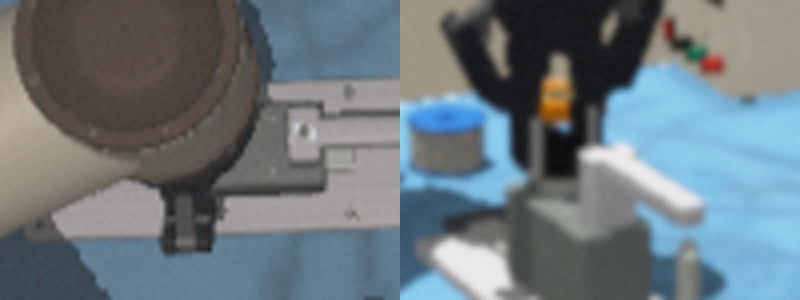

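```bash
python3 - <<'E'
import cv2,numpy as np
a=cv2.imread("pics/top0.png")[195:240,270:330]; b=cv2.imread("pics/side0.png")[190:250,295:375]
cv2.imwrite("pics/k.png",np.hstack([cv2.resize(v,(400,300),interpolation=cv2.INTER_CUBIC) for v in(a,b)]))
E
```

```text
(no output)
```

View pics/k.png

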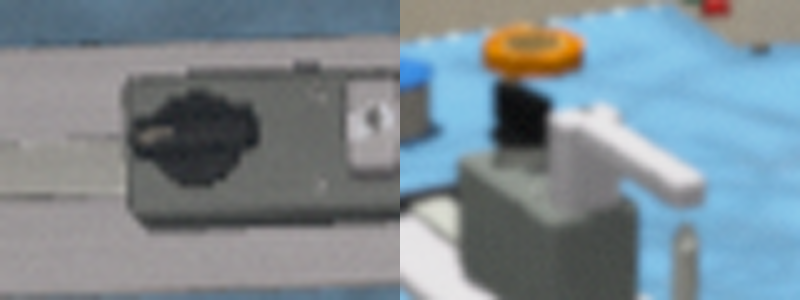

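Emit:
{"api": "carry_out", "payload": {
  "motion": [
    [0,0,0,0,0,0,0],
    [0,0,0,0,0,0,0],
    [0,0,0,0,0,-5,0],
    [0,0,0,0,0,-5,0],
    [0,0,0,0,0,-5,0]
  ]
}}

```text
clock: 3.2
position: [540.8, 80.5, 105.8]
ee_rot: [0.726, -0.688, 0.0, -0.0]
contact_force: [1.0, 0.9, -0.5]
gripper_width: 42.6
grasp_force: 0.0
```

```bash
python3 -c "
from h import *
where();k=SP+140*E_; print(k,rel([*k,105],0.0473))"
```

```text
t 3.2 pos [540.8  80.5 105.8] yaw -3.089 F [ 1.   0.9 -0.5] w 42.6 g 0.0 j [ 0.44  0.4  -0.37 -0.   -0.81 -0.39]
[541.878  76.446] [ 0.006  4.093 -0.841  0.755]
```

Emit:
{"api": "carry_out", "payload": {
  "motion": [
    [0,0,0.006,4,-2.5,0.8,0],
    [0,0,0.006,4,-2.5,0.8,0],
    [0,0,0.006,4,-2.5,0.8,-1],
    [0,0,0.006,4,-2.5,0.8,-1],
    [0,0,0.006,4,-2.5,0.8,-1]
  ]
}}

```text
clock: 3.82
position: [544.4, 76.7, 104.9]
ee_rot: [0.724, -0.69, 0.001, -0.001]
contact_force: [2.7, -0.6, -0.3]
gripper_width: 10.4
grasp_force: 61.0
```

Emit:
{"api": "carry_out", "payload": {
  "motion": [
    [0,0,0,0,0,0,-1],
    [0,0,0,0,0,0,-1]
  ]
}}

```text
clock: 4.08
position: [544.3, 76.7, 104.9]
ee_rot: [0.724, -0.69, 0.001, -0.001]
contact_force: [3.5, -1.5, -1.1]
gripper_width: 10.8
grasp_force: 61.0
```

```bash
python3 -c "
from h import *
where()"
```

```text
t 4.08 pos [544.3  76.7 104.9] yaw -3.094 F [ 3.5 -1.5 -1.1] w 10.8 g 61.0 j [ 0.44  0.4  -0.36  0.   -0.8  -0.39]
```

Emit:
{"api": "carry_out", "payload": {
  "motion": [
    [0,0,-0.16,0,-0.7,0,-1],
    [0,0,-0.32,0,-0.7,0,-1],
    [0,0,-0.48,0,-0.7,0,-1],
    [0,0,-0.64,0,-0.7,0,-1],
    [0,0,-0.8,0,-0.7,0,-1]
  ]
}}

```text
clock: 4.7
position: [547.4, 78.2, 104.9]
ee_rot: [0.936, -0.352, 0.003, -0.003]
contact_force: [9.2, 2.7, -6.1]
gripper_width: 10.6
grasp_force: 59.8
```

Emit:
{"api": "carry_out", "payload": {
  "motion": [
    [0,0,-0.15,0,0,0,-1],
    [0,0,-0.3,0,0,0,-1],
    [0,0,-0.45,0,0,0,-1],
    [0,0,-0.57,0,0,0,-1],
    [0,0,-0.57,0,0,0,-1]
  ]
}}

```text
clock: 5.32
position: [548.6, 78.7, 104.9]
ee_rot: [0.997, -0.076, 0.005, -0.002]
contact_force: [11.7, 2.7, -9.0]
gripper_width: 10.0
grasp_force: 59.8
```

```bash
python3 -c "
from h import *
where();print(read_state()['wrist_torque'])"
```

```text
t 5.33 pos [548.6  78.7 104.9] yaw -1.723 F [11.7  2.7 -9. ] w 10.0 g 59.8 j [ 0.44  0.4  -0.36  0.   -0.8   0.98]
[ 0.61808921 -3.13988387  0.12939446]
```

Emit:
{"api": "carry_out", "payload": {
  "motion": [
    [0,0,0,0,0,0,0],
    [0,0,0,0,0,0,0],
    [0,0,0,0,0,-30,0],
    [0,0,0,0,0,-55,0],
    [0,0,0,0,0,-55,0]
  ]
}}

```text
clock: 5.95
position: [544.7, 76.8, 161.5]
ee_rot: [0.997, -0.077, 0.001, -0.001]
contact_force: [0.3, 0.1, -1.0]
gripper_width: 42.8
grasp_force: 0.0
```

```bash
python3 -c "
from h import *
where(); print(rel([549,-14,160],0.0473))"
```

```text
t 5.95 pos [544.7  76.8 161.5] yaw -1.725 F [ 0.3  0.1 -1. ] w 42.8 g 0.0 j [ 0.43  0.33 -0.3   0.   -0.94  0.98]
[ 1.37  18.198 89.058  1.414]
```

Emit:
{"api": "carry_out", "payload": {
  "motion": [
    [0,0,0.17,4,18,0,0],
    [0,0,0.34,8,36,0,0],
    [0,0,0.51,11,54,0,0],
    [0,0,0.68,15,72,0,0],
    [0,0,0.85,18,89,0,0]
  ]
}}

```text
clock: 6.58
position: [547.1, -14.9, 158.3]
ee_rot: [0.875, -0.484, -0.001, 0.001]
contact_force: [0.1, 0.3, 0.0]
gripper_width: 43.0
grasp_force: 0.0
```

Emit:
{"api": "carry_out", "payload": {
  "motion": [
    [0,0,0.17,0,0,0,0],
    [0,0,0.34,0,0,0,0],
    [0,0,0.52,0,0,0,0],
    [0,0,0.52,0,0,0,0],
    [0,0,0.52,0,0,0,0]
  ]
}}

```text
clock: 7.2
position: [547.8, -14.2, 159.0]
ee_rot: [0.724, -0.689, -0.001, 0.001]
contact_force: [0.4, 0.5, 0.7]
gripper_width: 42.7
grasp_force: 0.0
```

```bash
python3 - <<'E'
from h import *
where(); print(rel([549,-14,108],0.0473))
im=get_image("top"); a=im["color"][180:255,270:395]
sd=get_image("side"); b=sd["color"][165:285,260:420]
cv2.imwrite("pics/s4.png",np.hstack([cv2.resize(v,(400,h),interpolation=cv2.INTER_CUBIC) for v,h in((a,300),(b,300))]))
E
```

```text
t 7.2 pos [547.8 -14.2 159. ] yaw -3.092 F [0.4 0.5 0.7] w 42.7 g 0.0 j [ 0.27  0.34 -0.3  -0.   -0.93 -0.22]
[ 2.0000e-03 -1.3900e-01 -1.2450e+00  5.0984e+01]
```

View pics/s4.png

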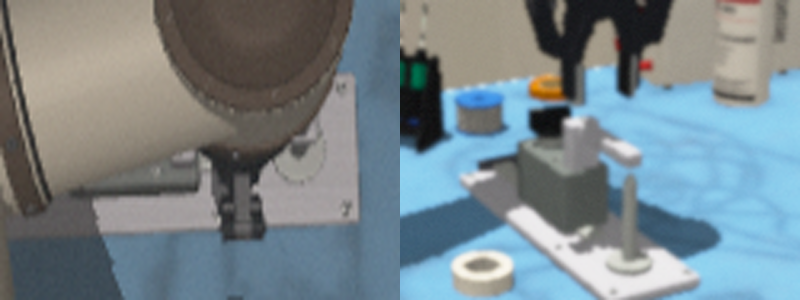

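Emit:
{"api": "carry_out", "payload": {
  "motion": [
    [0,0,0,0,-1,25,0],
    [0,0,0,0,-1,51,0],
    [0,0,0,0,-1,51,0],
    [0,0,0,0,-1,51,-1],
    [0,0,0,0,-1,51,-1]
  ]
}}

```text
clock: 7.92
position: [548.8, -14.2, 109.9]
ee_rot: [0.724, -0.69, -0.0, 0.0]
contact_force: [-3.5, -0.1, 4.7]
gripper_width: 14.9
grasp_force: 61.0
```

Emit:
{"api": "carry_out", "payload": {
  "motion": [
    [0,0,0,0,0,0,-1],
    [0,0,0,0,0,0,-1]
  ]
}}

```text
clock: 8.18
position: [548.8, -14.2, 109.9]
ee_rot: [0.724, -0.69, -0.0, 0.0]
contact_force: [-4.5, -0.2, 5.4]
gripper_width: 14.7
grasp_force: 61.3
```

```bash
python3 -c "
from h import *
where();print(rel([*(read_state()['position'][:2]+82*E_),108]))"
```

```text
t 8.18 pos [548.8 -14.2 109.9] yaw -3.094 F [-4.5 -0.2  5.4] w 14.7 g 61.3 j [ 0.27  0.4  -0.36 -0.   -0.82 -0.22]
[ 0.0000e+00 -8.2002e+01  8.0000e-03  1.8760e+00]
```

Emit:
{"api": "carry_out", "payload": {
  "motion": [
    [0,0,0,-15,0,0,-1],
    [0,0,0,-30,0,0,-1],
    [0,0,0,-45,0,0,-1],
    [0,0,0,-60,0,0,-1],
    [0,0,0,-75,0,0,-1]
  ]
}}

```text
clock: 8.8
position: [545.2, 60.3, 109.9]
ee_rot: [0.724, -0.69, 0.0, 0.001]
contact_force: [-4.9, -2.8, 5.2]
gripper_width: 14.7
grasp_force: 61.2
```

Emit:
{"api": "carry_out", "payload": {
  "motion": [
    [0,0,0,-6,0,0,-1],
    [0,0,0,-8,0,0,-1],
    [0,0,0,-9,0,0,-1],
    [0,0,0,-9,0,0,-1]
  ]
}}

```text
clock: 9.3
position: [545.0, 63.1, 109.8]
ee_rot: [0.723, -0.69, 0.002, 0.004]
contact_force: [3.2, -26.1, 4.2]
gripper_width: 15.1
grasp_force: 60.7
```

```bash
python3 -c "
from h import *
where()"
```

```text
t 9.3 pos [545.   63.1 109.8] yaw -3.095 F [  3.2 -26.1   4.2] w 15.1 g 60.7 j [ 0.41  0.4  -0.36  0.01 -0.82 -0.37]
```

Emit:
{"api": "carry_out", "payload": {
  "motion": [
    [0,0,0,6,0,0,-1],
    [0,0,0,6,0,0,0],
    [0,0,0,6,0,0,0],
    [0,0,0,6,0,-40,0.3],
    [0,0,0,6,0,-90,1]
  ]
}}

```text
clock: 9.93
position: [545.5, 64.3, 198.7]
ee_rot: [0.724, -0.69, -0.0, 0.001]
contact_force: [0.8, 1.2, -0.1]
gripper_width: 71.5
grasp_force: 0.0
```

```bash
python3 -c "
from h import *
where(); print(rel([411,-325,130],-0.277))"
```

```text
t 9.93 pos [545.5  64.3 198.7] yaw -3.094 F [ 0.8  1.2 -0.1] w 71.5 g 0.0 j [ 0.41  0.3  -0.25  0.   -1.03 -0.36]
[3.25000e-01 3.82366e+02 1.52915e+02 6.93220e+01]
```

Emit:
{"api": "carry_out", "payload": {
  "motion": [
    [0,0,0.1,50,20,0,1],
    [0,0,0.2,105,42,0,1],
    [0,0,0.325,160,64,0,1],
    [0,0,0.325,215,86,0,1],
    [0,0,0.325,270,108,0,1]
  ]
}}

```text
clock: 10.55
position: [450.6, -212.2, 199.1]
ee_rot: [-0.603, 0.798, -0.001, 0.001]
contact_force: [0.8, 0.6, -0.1]
gripper_width: 85.3
grasp_force: 0.0
```

Emit:
{"api": "carry_out", "payload": {
  "motion": [
    [0,0,0,65,0,20,1],
    [0,0,0,120,8,70,1],
    [0,0,0,120,8,70,1],
    [0,0,0,120,8,70,1]
  ]
}}

```text
clock: 11.05
position: [410.0, -324.4, 128.1]
ee_rot: [-0.602, 0.798, 0.0, -0.0]
contact_force: [0.5, 1.1, 0.2]
gripper_width: 85.4
grasp_force: 0.0
```

```bash
python3 - <<'E'
from h import *
where(); print(rel([411,-325,60],-0.277))
im=get_image("top"); a=im["color"][190:265,270:395]
sd=get_image("side"); b=sd["color"][225:285,310:390]
print("seat,tip pred top",[((proj(im,[*SP,z])-[270,190])*3.2).round(1) for z in(18,98)],"side",[((proj(sd,[*SP,z])-[310,225])*5+[400,0]).round(1) for z in(18,98)])
cv2.imwrite("pics/s5.png",np.hstack([cv2.resize(a,(400,240),interpolation=cv2.INTER_CUBIC)[:240],cv2.resize(b,(400,300),interpolation=cv2.INTER_CUBIC)[:240]]))
hsv=cv2.cvtColor(im["color"],cv2.COLOR_BGR2HSV)
for n,(x0,y0,x1,y1) in {"foot":(440,250,500,305),"disc":(405,205,445,248)}.items():
    m=cv2.inRange(hsv[y0:y1,x0:x1],(0,0,115),(180,70,255)); q=max(cv2.findContours(m,0,1)[0],key=cv2.contourArea)[:,0]+[x0,y0]
    print(n,cv2.minAreaRect(cast(im,q,9)[:,:2].astype(np.float32)))
E
```

```text
t 11.05 pos [ 410.  -324.4  128.1] yaw 2.863 F [0.5 1.1 0.2] w 85.4 g 0.0 j [-0.36  0.33 -0.4   0.   -0.84  0.08]
[-2.0000e-03  2.6700e-01 -1.2120e+00  6.8075e+01]
seat,tip pred top [array([297.5,  87. ]), array([305.2,  73.4])] side [array([600.2, 217.7]), array([604. ,  44.8])]
foot ((411.1291198730469, -306.53204345703125), (122.2313461303711, 128.54220581054688), 89.54790496826172)
disc ((530.189697265625, -225.1837615966797), (61.2383918762207, 100.71694946289062), 89.5084457397461)
```

View pics/s5.png

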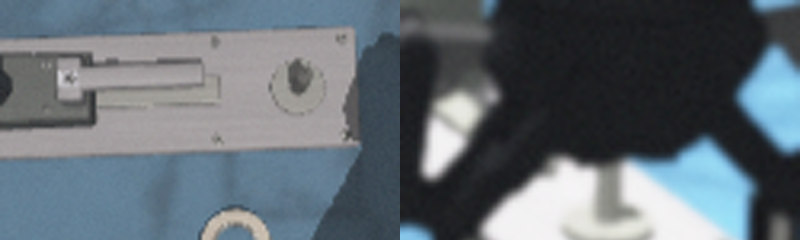

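Emit:
{"api": "carry_out", "payload": {
  "motion": [
    [0,0,0,0,-2.6,60,1],
    [0,0,0,0,-2.6,105,1],
    [0,0,0,0,-2.6,115.5,1],
    [0,0,0,0,-2.6,115.5,-1],
    [0,0,0,0,-2.6,115.5,-1]
  ]
}}

```text
clock: 11.78
position: [414.4, -325.3, 15.8]
ee_rot: [-0.603, 0.798, -0.002, 0.001]
contact_force: [-0.8, 1.4, 1.5]
gripper_width: 53.7
grasp_force: 62.7
```

Emit:
{"api": "carry_out", "payload": {
  "motion": [
    [0,0,0,0,0,0,-1],
    [0,0,0,0,0,0,-1],
    [0,0,0,0,0,0,-1]
  ]
}}

```text
clock: 12.15
position: [414.5, -325.4, 15.9]
ee_rot: [-0.603, 0.798, -0.002, 0.001]
contact_force: [1.0, 2.4, 5.5]
gripper_width: 53.5
grasp_force: 62.8
```

```bash
python3 -c "
from h import *
where()"
```

```text
t 12.15 pos [ 414.5 -325.4   15.9] yaw 2.864 F [1.  2.4 5.5] w 53.5 g 62.8 j [-0.36  0.51 -0.5   0.   -0.56  0.08]
```

Emit:
{"api": "carry_out", "payload": {
  "motion": [
    [0,0,0,0,0,-30,-1],
    [0,0,0,0,0,-80,-1],
    [0,0,0,0,0,-140,-1],
    [0,0,0,0,0,-140,-1],
    [0,0,0,0,0,-140,-1]
  ]
}}

```text
clock: 12.78
position: [412.2, -324.6, 154.0]
ee_rot: [-0.602, 0.798, -0.001, 0.001]
contact_force: [-0.3, 0.6, -1.0]
gripper_width: 53.4
grasp_force: 63.4
```

```bash
python3 -c "
from h import *
where();print(rel([550,-63.7,150],0.0473))"
```

```text
t 12.78 pos [ 412.2 -324.6  154. ] yaw 2.863 F [-0.3  0.6 -1. ] w 53.4 g 63.4 j [-0.36  0.3  -0.37 -0.   -0.9   0.08]
[  -0.326 -288.74   -60.788    4.187]
```

Emit:
{"api": "carry_out", "payload": {
  "motion": [
    [0,0,-0.07,-55,-11,0,-1],
    [0,0,-0.14,-115,-24,0,-1],
    [0,0,-0.21,-175,-37,0,-1],
    [0,0,-0.28,-235,-50,0,-1],
    [0,0,-0.326,-289,-61,4,-1]
  ]
}}

```text
clock: 13.4
position: [550.5, -61.7, 147.8]
ee_rot: [0.725, -0.689, -0.001, 0.001]
contact_force: [1.2, -1.2, -0.5]
gripper_width: 53.8
grasp_force: 63.4
```

Emit:
{"api": "carry_out", "payload": {
  "motion": [
    [0,0,0,0,0,0,-1],
    [0,0,0,0,0,0,-1],
    [0,0,0,0,0,0,-1]
  ]
}}

```text
clock: 13.78
position: [549.4, -64.8, 148.6]
ee_rot: [0.723, -0.691, -0.001, 0.001]
contact_force: [-0.4, -0.5, -0.7]
gripper_width: 53.6
grasp_force: 63.4
```

```bash
python3 - <<'E'
from h import *
where(); print(rel([550,-63.7,130],0.0473))
sd=get_image("side"); b=sd["color"][165:285,270:430]
print("tip pred",((proj(sd,[[550,-63.7,98],[550,-63.7,135]])-[270,165])*5).round(1))
cv2.imwrite("pics/s6.png",cv2.resize(b,(800,600),interpolation=cv2.INTER_CUBIC))
E
```

```text
t 13.78 pos [549.4 -64.8 148.6] yaw -3.095 F [-0.4 -0.5 -0.7] w 53.6 g 63.4 j [ 0.18  0.36 -0.3  -0.   -0.91 -0.13]
[-1.0000e-03 -1.0470e+00 -6.3700e-01  1.8571e+01]
tip pred [[407.5 344.5]
 [409.4 261.1]]
```

View pics/s6.png

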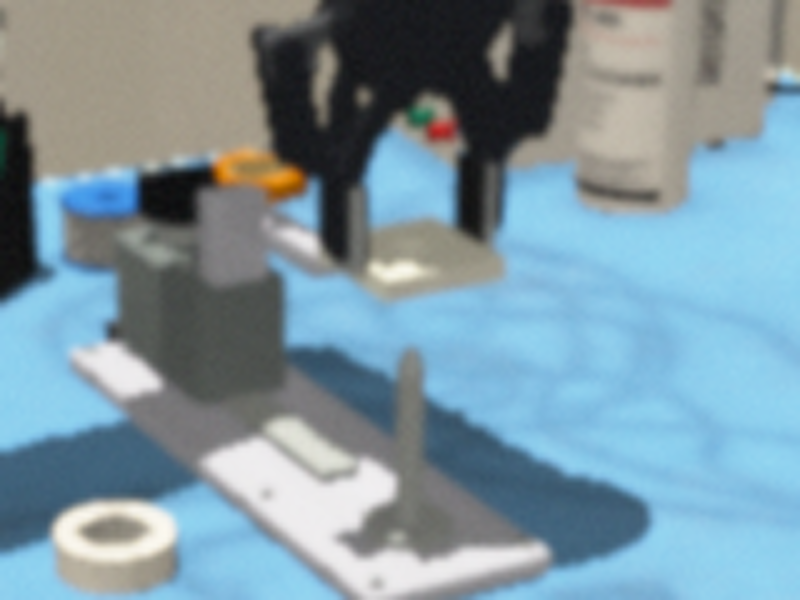

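Emit:
{"api": "carry_out", "payload": {
  "motion": [
    [0,0,0,-1,-0.6,20,-1],
    [0,0,0,-1,-0.6,30,-1],
    [0,0,0,-1,-0.6,36,-1],
    [0,0,0,-1,-0.6,42,-1],
    [0,0,0,-1,-0.6,48,-1]
  ]
}}

```text
clock: 14.45
position: [551.2, -62.7, 101.1]
ee_rot: [0.724, -0.69, 0.0, -0.0]
contact_force: [-0.5, -0.7, -0.2]
gripper_width: 53.7
grasp_force: 63.4
```

```bash
python3 -c "
from h import *
where()"
```

```text
t 14.45 pos [551.2 -62.7 101.1] yaw -3.094 F [-0.5 -0.7 -0.2] w 53.7 g 63.4 j [ 0.18  0.41 -0.35  0.   -0.8  -0.13]
```

Emit:
{"api": "carry_out", "payload": {
  "motion": [
    [0,0,0,0,0,12,-1],
    [0,0,0,0,0,24,-1],
    [0,0,0,0,0,36,-1],
    [0,0,0,0,0,48,-1],
    [0,0,0,0,0,58,-1]
  ]
}}

```text
clock: 15.08
position: [550.8, -62.7, 42.1]
ee_rot: [0.724, -0.69, -0.0, 0.0]
contact_force: [0.1, 1.1, -0.4]
gripper_width: 53.3
grasp_force: 63.4
```

Emit:
{"api": "carry_out", "payload": {
  "motion": [
    [0,0,0,0,0,3,-1],
    [0,0,0,0,0,6,-1],
    [0,0,0,0,0,9,-1],
    [0,0,0,0,0,9,-1]
  ]
}}

```text
clock: 15.58
position: [551.5, -62.7, 37.3]
ee_rot: [0.724, -0.69, 0.001, -0.001]
contact_force: [-6.5, 1.0, 15.7]
gripper_width: 53.7
grasp_force: 63.4
```

```bash
python3 -c "
from h import *
where()"
```

```text
t 15.57 pos [551.5 -62.7  37.3] yaw -3.092 F [-6.5  1.  15.7] w 53.7 g 63.4 j [ 0.18  0.5  -0.41  0.   -0.65 -0.13]
```

Emit:
{"api": "carry_out", "payload": {
  "motion": [
    [0,0,0,0,0,-3.5,-1],
    [0,0,0,0,0,-3.5,1],
    [0,0,0,0,0,-3.5,1],
    [0,0,0,0,0,-3.5,1],
    [0,0,0,0,0,-50,1]
  ]
}}

```text
clock: 16.2
position: [548.2, -63.0, 80.9]
ee_rot: [0.724, -0.69, -0.003, 0.004]
contact_force: [1.2, -0.1, 0.8]
gripper_width: 85.5
grasp_force: 0.0
```

Emit:
{"api": "carry_out", "payload": {
  "motion": [
    [0,0,0,0,0,-50,1],
    [0,0,0,0,0,-80,1]
  ]
}}

```text
clock: 16.45
position: [551.6, -62.6, 166.2]
ee_rot: [0.724, -0.69, 0.001, -0.001]
contact_force: [-0.4, -0.4, 0.0]
gripper_width: 85.5
grasp_force: 0.0
```

```bash
python3 - <<'E'
from h import *
where(); print(rel([427,-200,130],0.0473))
im=get_image("top"); c=im["color"]; hsv=cv2.cvtColor(c,cv2.COLOR_BGR2HSV)
g=cv2.inRange(hsv,(0,0,0),(180,95,110)); k=np.zeros_like(g); k[255:286,406:440]=g[255:286,406:440]
k=cv2.morphologyEx(k,cv2.MORPH_OPEN,np.ones((3,3),np.uint8))
q=max(cv2.findContours(k,0,1)[0],key=cv2.contourArea)[:,0]; print(cv2.minEnclosingCircle(cast(im,q,9)[:,:2].astype(np.float32)),cv2.minAreaRect(cast(im,q,9)[:,:2].astype(np.float32)))
E
```

```text
t 16.45 pos [551.6 -62.6 166.2] yaw -3.093 F [-0.4 -0.4  0. ] w 85.5 g 0.0 j [ 0.18  0.34 -0.28  0.   -0.95 -0.13]
[1.00000e-03 1.31258e+02 1.31146e+02 3.58410e+01]
((424.8502502441406, -197.45359802246094), 23.458810806274414) ((426.0491027832031, -198.5701904296875), (42.19273376464844, 42.491573333740234), 0.639160692691803)
```

```bash
python3 - <<'E'
from h import *
sd=get_image("side"); b=sd["color"][225:295,305:405]
S=np.array([550.5,-63.5])
for z in(18,28):
  print(z,[((proj(sd,[*(S+i*28*X_+j*28*E_),z])-[305,225])*8).round().tolist() for i,j in((-1,-1),(1,-1),(1,1),(-1,1))])
print(((proj(sd,[[*S,z] for z in(98,18)])-[305,225])*8).round().tolist())
cv2.imwrite("pics/s7.png",cv2.resize(b,(800,560),interpolation=cv2.INTER_CUBIC))
E
```

```text
18 [[330.0, 413.0], [513.0, 366.0], [402.0, 285.0], [224.0, 328.0]]
28 [[331.0, 378.0], [514.0, 332.0], [403.0, 253.0], [225.0, 295.0]]
[[373.0, 71.0], [367.0, 347.0]]
```

View pics/s7.png

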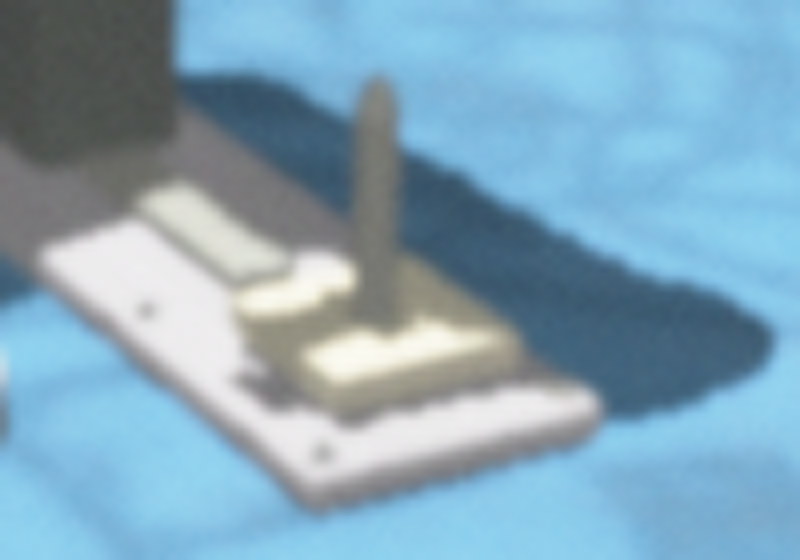

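Emit:
{"api": "carry_out", "payload": {
  "motion": [
    [0,0,0,40,40,0,1],
    [0,0,0,80,80,0,1],
    [0,0,0,120,120,10,1],
    [0,0,0,130.5,130,36,1],
    [0,0,0,130.5,130,36,1]
  ]
}}

```text
clock: 17.18
position: [424.6, -199.6, 125.8]
ee_rot: [0.723, -0.691, -0.003, 0.002]
contact_force: [0.3, -0.4, 0.2]
gripper_width: 85.3
grasp_force: 0.0
```

Emit:
{"api": "carry_out", "payload": {
  "motion": [
    [0,0,0,0,0,0,1],
    [0,0,0,0,0,0,1]
  ]
}}

```text
clock: 17.42
position: [428.7, -198.7, 128.7]
ee_rot: [0.724, -0.689, 0.001, -0.0]
contact_force: [0.6, -0.1, -0.0]
gripper_width: 85.5
grasp_force: 0.0
```

```bash
python3 - <<'E'
from h import *
where(); print(rel([428,-199,18],0.0473))
E
```

```text
t 17.43 pos [ 428.7 -198.7  128.7] yaw -3.092 F [ 0.6 -0.1 -0. ] w 85.5 g 0.0 j [-0.09  0.26 -0.52  0.   -0.8   0.14]
[2.00000e-03 1.86000e-01 8.40000e-01 1.10723e+02]
```

Emit:
{"api": "carry_out", "payload": {
  "motion": [
    [0,0,0,0,0.5,55,1],
    [0,0,0,0,0.5,100,1],
    [0,0,0,0,0.5,110,1],
    [0,0,0,0,0.5,110,1],
    [0,0,0,0,0.5,110,-1]
  ]
}}

```text
clock: 18.05
position: [428.5, -199.3, 19.8]
ee_rot: [0.724, -0.69, 0.002, -0.001]
contact_force: [0.1, 0.7, 0.3]
gripper_width: 69.8
grasp_force: 0.0
```

Emit:
{"api": "carry_out", "payload": {
  "motion": [
    [0,0,0,0,0,0,-1],
    [0,0,0,0,0,0,-1],
    [0,0,0,0,0,0,-1]
  ]
}}

```text
clock: 18.42
position: [427.7, -199.4, 20.1]
ee_rot: [0.724, -0.69, 0.001, -0.001]
contact_force: [-2.5, 2.0, 11.2]
gripper_width: 38.4
grasp_force: 58.8
```

```bash
python3 - <<'E'
from h import *
where()
E
```

```text
t 18.43 pos [ 427.7 -199.4   20.1] yaw -3.093 F [-2.5  2.  11.2] w 38.4 g 58.8 j [-0.09  0.44 -0.63  0.   -0.5   0.14]
```

Emit:
{"api": "carry_out", "payload": {
  "motion": [
    [0,0,0,0,0,-30,-1],
    [0,0,0,0,0,-80,-1],
    [0,0,0,0,0,-135,-1],
    [0,0,0,0,0,-135,-1],
    [0,0,0,0,0,-135,-1]
  ]
}}

```text
clock: 19.05
position: [426.2, -199.1, 153.1]
ee_rot: [0.724, -0.69, -0.0, -0.0]
contact_force: [-0.4, -0.5, -1.5]
gripper_width: 38.0
grasp_force: 60.3
```

```bash
python3 - <<'E'
from h import *
where(); print(rel([551,-63.3,155],0.0473))
sd=get_image("side"); p=proj(sd,read_state()["position"]-[0,0,10]).round().astype(int); print(p)
b=sd["color"][p[1]-45:p[1]+45,p[0]-60:p[0]+60]
cv2.imwrite("pics/s8.png",cv2.resize(b,(800,600),interpolation=cv2.INTER_CUBIC))
E
```

```text
t 19.05 pos [ 426.2 -199.1  153.1] yaw -3.094 F [-0.4 -0.5 -1.5] w 38.0 g 60.3 j [-0.09  0.22 -0.49 -0.   -0.86  0.14]
[   0.    -129.707 -131.116   -1.825]
[326 249]
```

View pics/s8.png

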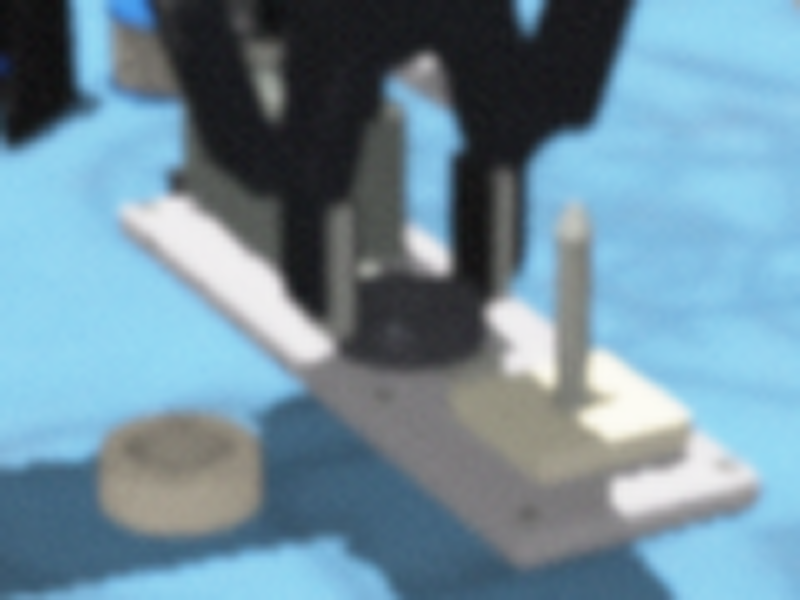

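Emit:
{"api": "carry_out", "payload": {
  "motion": [
    [0,0,0,-35,-35,0,-1],
    [0,0,0,-70,-70,0,-1],
    [0,0,0,-105,-105,0,-1],
    [0,0,0,-129.5,-130.5,0,-1],
    [0,0,0,-129.5,-130.5,0,-1]
  ]
}}

```text
clock: 19.73
position: [551.6, -62.1, 150.7]
ee_rot: [0.725, -0.689, -0.001, 0.001]
contact_force: [-0.5, 0.1, -1.1]
gripper_width: 37.6
grasp_force: 60.3
```

Emit:
{"api": "carry_out", "payload": {
  "motion": [
    [0,0,0,0,0,0,-1],
    [0,0,0,0,0,0,-1]
  ]
}}

```text
clock: 19.98
position: [550.0, -64.4, 152.5]
ee_rot: [0.723, -0.69, -0.001, 0.001]
contact_force: [-0.6, -1.0, -0.2]
gripper_width: 38.1
grasp_force: 60.3
```

```bash
python3 - <<'E'
from h import *
where(); print(rel([550.7,-63.3,105],0.0473))
sd=get_image("side"); c=sd["color"]; hsv=cv2.cvtColor(c,cv2.COLOR_BGR2HSV)
z=read_state()["position"][2]-14; q=proj(sd,[550.5,-63.5,z]); print("pred core ctr",q)
for r in range(int(q[1])-2,int(q[1])+14,2): print(r,[int(v) for v in hsv[r,int(q[0])-20:int(q[0])+22,2]])
E
```

```text
t 19.98 pos [550.  -64.4 152.5] yaw -3.095 F [-0.6 -1.  -0.2] w 38.1 g 60.3 j [ 0.18  0.35 -0.3  -0.   -0.92 -0.13]
[-0.    -1.069 -0.868 47.47 ]
pred core ctr [352.09619256 215.41989933]
213 [231, 228, 223, 209, 182, 138, 86, 53, 35, 30, 48, 77, 107, 104, 81, 56, 49, 52, 54, 51, 52, 54, 56, 54, 51, 48, 48, 47, 47, 46, 56, 88, 130, 169, 204, 218, 219, 219, 221, 224, 226, 226]
215 [209, 215, 213, 200, 185, 167, 155, 132, 98, 72, 73, 90, 110, 105, 78, 57, 47, 51, 55, 51, 51, 52, 50, 50, 49, 50, 47, 51, 50, 68, 128, 195, 223, 230, 232, 233, 232, 230, 228, 227, 224, 224]
217 [147, 150, 149, 141, 141, 153, 181, 201, 188, 167, 135, 112, 107, 94, 68, 52, 50, 60, 67, 71, 64, 62, 55, 54, 53, 52, 51, 51, 52, 71, 141, 214, 234, 235, 236, 236, 236, 236, 233, 234, 233, 232]
219 [157, 152, 152, 157, 163, 183, 207, 224, 225, 217, 194, 141, 96, 73, 59, 54, 53, 54, 60, 64, 62, 58, 54, 55, 55, 54, 53, 58, 70, 99, 158, 210, 228, 231, 233, 234, 233, 233, 232, 231, 230, 228]
221 [228, 227, 226, 227, 228, 229, 231, 229, 228, 223, 215, 203, 187, 168, 147, 131, 118, 105, 96, 91, 94, 95, 97, 102, 104, 113, 126, 145, 173, 196, 210, 217, 219, 221, 222, 227, 228, 227, 227, 227, 224, 221]
223 [232, 231, 230, 230, 230, 230, 229, 227, 227, 224, 221, 218, 216, 214, 213, 213, 212, 211, 210, 213, 216, 215, 216, 217, 219, 222, 224, 227, 228, 230, 229, 228, 227, 224, 221, 218, 219, 221, 224, 226, 227, 228]
225 [227, 228, 229, 230, 230, 230, 229, 231, 229, 228, 224, 219, 216, 214, 214, 218, 222, 228, 231, 232, 233, 234, 233, 233, 233, 232, 232, 231, 231, 231, 232, 231, 230, 228, 226, 224, 224, 227, 229, 229, 231, 232]
227 [230, 233, 232, 234, 234, 234, 234, 233, 233, 232, 229, 226, 223, 219, 218, 219, 223, 229, 232, 233, 232, 233, 232, 231, 229, 229, 229, 227, 227, 227, 226, 227, 226, 226, 225, 225, 224, 223, 225, 226, 226, 226]
```

Emit:
{"api": "carry_out", "payload": {
  "motion": [
    [0,0,0,-0.7,-0.7,20,-1],
    [0,0,0,-0.7,-0.7,30,-1],
    [0,0,0,-0.7,-0.7,38,-1],
    [0,0,0,-0.7,-0.7,45,-1],
    [0,0,0,-0.7,-0.7,52,-1]
  ]
}}

```text
clock: 20.65
position: [551.9, -63.0, 101.0]
ee_rot: [0.724, -0.69, 0.0, -0.0]
contact_force: [-0.8, 0.4, -0.1]
gripper_width: 37.9
grasp_force: 60.4
```

```bash
python3 - <<'E'
from h import *
where()
E
```

```text
t 20.65 pos [551.9 -63.  101. ] yaw -3.094 F [-0.8  0.4 -0.1] w 37.9 g 60.4 j [ 0.18  0.42 -0.35  0.   -0.8  -0.13]
```

Emit:
{"api": "carry_out", "payload": {
  "motion": [
    [0,0,0,0,0.5,12,-1],
    [0,0,0,0,0.5,24,-1],
    [0,0,0,0,0.5,36,-1],
    [0,0,0,0,0.5,45,-1],
    [0,0,0,0,0.5,48,-1]
  ]
}}

```text
clock: 21.28
position: [550.8, -63.0, 52.2]
ee_rot: [0.724, -0.69, -0.0, 0.001]
contact_force: [-0.3, -0.0, -1.5]
gripper_width: 38.1
grasp_force: 60.4
```

Emit:
{"api": "carry_out", "payload": {
  "motion": [
    [0,0,0,0,0,2,-1],
    [0,0,0,0,0,4,-1],
    [0,0,0,0,0,6,-1],
    [0,0,0,0,0,6,-1]
  ]
}}

```text
clock: 21.78
position: [551.5, -62.9, 48.2]
ee_rot: [0.724, -0.69, 0.0, -0.0]
contact_force: [-2.3, -0.2, 4.4]
gripper_width: 37.9
grasp_force: 61.0
```

```bash
python3 - <<'E'
from h import *
where()
E
```

```text
t 21.77 pos [551.5 -62.9  48.2] yaw -3.093 F [-2.3 -0.2  4.4] w 37.9 g 61.0 j [ 0.18  0.49 -0.4   0.   -0.68 -0.13]
```

Emit:
{"api": "carry_out", "payload": {
  "motion": [
    [0,0,0,0,0,-1,-1],
    [0,0,0,0,0,-1,1],
    [0,0,0,0,0,-1,1],
    [0,0,0,0,0,-1,1],
    [0,0,0,0,0,-40,1]
  ]
}}

```text
clock: 22.4
position: [548.9, -63.2, 84.7]
ee_rot: [0.724, -0.69, -0.002, 0.003]
contact_force: [0.3, -0.4, 0.5]
gripper_width: 85.4
grasp_force: 0.0
```

Emit:
{"api": "carry_out", "payload": {
  "motion": [
    [0,0,0,0,0,-40,1],
    [0,0,0,0,0,-75,1]
  ]
}}

```text
clock: 22.65
position: [551.3, -62.9, 163.6]
ee_rot: [0.724, -0.69, 0.0, -0.0]
contact_force: [0.9, -0.7, -0.2]
gripper_width: 85.2
grasp_force: 0.0
```

```bash
python3 - <<'E'
from h import *
where(); print(rel([533,-210,130],0.0473))
im=get_image("top"); hsv=cv2.cvtColor(im["color"],cv2.COLOR_BGR2HSV)
x0,y0,x1,y1=402,200,450,250
m=cv2.inRange(hsv[y0:y1,x0:x1],(0,0,115),(180,70,255)); q=max(cv2.findContours(m,0,1)[0],key=cv2.contourArea)[:,0]+[x0,y0]
print("disc",cv2.minAreaRect(cast(im,q,8)[:,:2].astype(np.float32)),cv2.minEnclosingCircle(cast(im,q,8)[:,:2].astype(np.float32)))
x0,y0,x1,y1=395,150,450,200
m=cv2.inRange(hsv[y0:y1,x0:x1],(8,110,90),(35,255,255)); q=max(cv2.findContours(m,0,1)[0],key=cv2.contourArea)[:,0]+[x0,y0]
print("collar",cv2.minAreaRect(cast(im,q,14)[:,:2].astype(np.float32)))
E
```

```text
t 22.65 pos [551.3 -62.9 163.6] yaw -3.093 F [ 0.9 -0.7 -0.2] w 85.2 g 0.0 j [ 0.18  0.34 -0.28  0.   -0.95 -0.13]
[1.00000e-03 1.46006e+02 2.53490e+01 3.35490e+01]
disc ((531.1611938476562, -210.39111328125), (52.66254425048828, 54.6251220703125), 63.55604553222656) ((531.2032470703125, -209.79307556152344), 27.897226333618164)
collar ((650.00244140625, -207.6862030029297), (26.960540771484375, 27.518896102905273), 71.56490325927734)
```

Emit:
{"api": "carry_out", "payload": {
  "motion": [
    [0,0,0,45,8,0,1],
    [0,0,0,90,16,0,1],
    [0,0,0,130,23,10,1],
    [0,0,0,146,25.3,33,1],
    [0,0,0,146,25.3,33,1]
  ]
}}

```text
clock: 23.32
position: [531.2, -210.9, 127.1]
ee_rot: [0.723, -0.691, -0.002, 0.001]
contact_force: [0.0, 0.3, 0.8]
gripper_width: 85.5
grasp_force: 0.0
```

Emit:
{"api": "carry_out", "payload": {
  "motion": [
    [0,0,0,0,0,40,1],
    [0,0,0,0,0,80,1],
    [0,0,0,0,0,80,1],
    [0,0,0,0,0,80,1]
  ]
}}

```text
clock: 23.82
position: [534.4, -209.8, 50.8]
ee_rot: [0.724, -0.689, 0.001, -0.001]
contact_force: [1.5, 0.1, -0.3]
gripper_width: 85.2
grasp_force: 0.0
```

```bash
python3 - <<'E'
from h import *
where(); print(rel([533,-210,17],0.0473))
E
```

```text
t 23.82 pos [ 534.4 -209.8   50.8] yaw -3.092 F [ 1.5  0.1 -0.3] w 85.2 g 0.0 j [-0.09  0.51 -0.35  0.   -0.71  0.14]
[2.0000e-03 1.0500e-01 1.5430e+00 3.3821e+01]
```

Emit:
{"api": "carry_out", "payload": {
  "motion": [
    [0,0,0,0,1,20,1],
    [0,0,0,0,1,33.5,1],
    [0,0,0,0,1,33.5,1],
    [0,0,0,0,1,33.5,-1],
    [0,0,0,0,1,33.5,-1]
  ]
}}

```text
clock: 24.45
position: [532.6, -210.2, 16.6]
ee_rot: [0.724, -0.69, 0.001, -0.0]
contact_force: [-3.6, 2.8, 22.1]
gripper_width: 51.7
grasp_force: 31.7
```

Emit:
{"api": "carry_out", "payload": {
  "motion": [
    [0,0,0,0,0,0,-1],
    [0,0,0,0,0,0,-1]
  ]
}}

```text
clock: 24.7
position: [532.6, -210.2, 17.7]
ee_rot: [0.724, -0.69, 0.001, -0.0]
contact_force: [-2.3, 1.3, 8.6]
gripper_width: 48.6
grasp_force: 60.4
```

Emit:
{"api": "carry_out", "payload": {
  "motion": [
    [0,0,0,0,0,-10,-1],
    [0,0,0,0,0,-15,-1],
    [0,0,0,0,0,-15,-1]
  ]
}}

```text
clock: 25.08
position: [532.2, -210.1, 31.2]
ee_rot: [0.724, -0.69, 0.0, -0.0]
contact_force: [0.4, 0.3, -0.8]
gripper_width: 48.3
grasp_force: 61.8
```

```bash
python3 - <<'E'
from h import *
where()
E
```

```text
t 25.07 pos [ 532.2 -210.1   31.2] yaw -3.094 F [ 0.4  0.3 -0.8] w 48.3 g 61.8 j [-0.09  0.54 -0.37 -0.   -0.67  0.14]
```

Emit:
{"api": "carry_out", "payload": {
  "motion": [
    [0,0,0,0,0,-40,-1],
    [0,0,0,0,0,-85,-1],
    [0,0,0,-20,0,-122,-1],
    [0,0,0,-60,-8,-122,-1],
    [0,0,0,-100,-16,-122,-1]
  ]
}}

```text
clock: 25.7
position: [543.0, -108.5, 153.0]
ee_rot: [0.723, -0.69, 0.0, -0.0]
contact_force: [0.0, 0.2, 0.2]
gripper_width: 48.3
grasp_force: 62.1
```

Emit:
{"api": "carry_out", "payload": {
  "motion": [
    [0,0,0,-30,-6,0,-1],
    [0,0,0,-45.5,-10,0,-1],
    [0,0,0,-45.5,-10,0,-1],
    [0,0,0,-45.5,-10,0,-1]
  ]
}}

```text
clock: 26.2
position: [550.6, -64.2, 152.4]
ee_rot: [0.724, -0.69, -0.0, 0.0]
contact_force: [-0.3, 0.3, -0.8]
gripper_width: 48.2
grasp_force: 62.1
```

```bash
python3 - <<'E'
from h import *
where(); print(rel([550.8,-63.2,105],0.0473))
sd=get_image("side"); im=get_image("top")
b=sd["color"][170:245,300:400]
cv2.imwrite("pics/s9.png",cv2.resize(b,(800,600),interpolation=cv2.INTER_CUBIC))
E
```

```text
t 26.2 pos [550.6 -64.2 152.4] yaw -3.094 F [-0.3  0.3 -0.8] w 48.2 g 62.1 j [ 0.18  0.35 -0.3   0.   -0.92 -0.13]
[-0.    -0.957 -0.251 47.381]
```

View pics/s9.png

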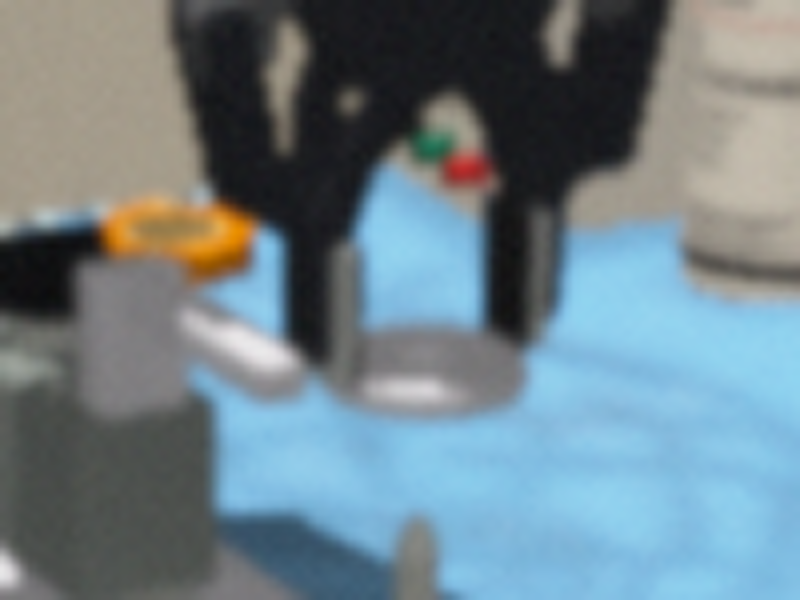

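Emit:
{"api": "carry_out", "payload": {
  "motion": [
    [0,0,0,-2,0,20,-1],
    [0,0,0,-2,0,30,-1],
    [0,0,0,-2,0,38,-1],
    [0,0,0,-2,0,45,-1],
    [0,0,0,-2,0,52,-1]
  ]
}}

```text
clock: 26.92
position: [551.0, -61.5, 100.4]
ee_rot: [0.724, -0.69, 0.0, -0.0]
contact_force: [0.5, 0.6, -1.1]
gripper_width: 47.9
grasp_force: 62.1
```

```bash
python3 - <<'E'
from h import *
where()
E
```

```text
t 26.93 pos [551.  -61.5 100.4] yaw -3.094 F [ 0.5  0.6 -1.1] w 47.9 g 62.1 j [ 0.18  0.41 -0.35  0.   -0.8  -0.13]
```

Emit:
{"api": "carry_out", "payload": {
  "motion": [
    [0,0,0,0.5,0,12,-1],
    [0,0,0,0.5,0,24,-1],
    [0,0,0,0.5,0,34,-1],
    [0,0,0,0.5,0,37,-1],
    [0,0,0,0.5,0,37,-1]
  ]
}}

```text
clock: 27.55
position: [550.9, -62.0, 63.4]
ee_rot: [0.724, -0.69, -0.0, 0.0]
contact_force: [-0.8, -1.3, -0.4]
gripper_width: 48.2
grasp_force: 62.1
```

Emit:
{"api": "carry_out", "payload": {
  "motion": [
    [0,0,0,0,0,2,-1],
    [0,0,0,0,0,4,-1],
    [0,0,0,0,0,6,-1],
    [0,0,0,0,0,7.5,-1],
    [0,0,0,0,0,7.5,-1]
  ]
}}

```text
clock: 28.18
position: [551.0, -62.0, 57.7]
ee_rot: [0.724, -0.69, 0.0, -0.0]
contact_force: [-3.0, 1.0, 8.7]
gripper_width: 48.3
grasp_force: 65.2
```

```bash
python3 - <<'E'
from h import *
where()
E
```

```text
t 28.18 pos [551.  -62.   57.7] yaw -3.093 F [-3.   1.   8.7] w 48.3 g 65.2 j [ 0.18  0.47 -0.39  0.   -0.7  -0.13]
```

Seated at the expected height. Release, rise, and measure the collar again.

Emit:
{"api": "carry_out", "payload": {
  "motion": [
    [0,0,0,0,0,-1.5,-1],
    [0,0,0,0,0,-1.5,1],
    [0,0,0,0,0,-1.5,1],
    [0,0,0,0,0,-1.5,1],
    [0,0,0,0,0,-40,1]
  ]
}}

```text
clock: 28.8
position: [548.6, -62.2, 93.6]
ee_rot: [0.724, -0.69, -0.003, 0.003]
contact_force: [-0.1, 0.8, 0.7]
gripper_width: 85.5
grasp_force: 0.0
```

Emit:
{"api": "carry_out", "payload": {
  "motion": [
    [0,0,0,0,0,-40,1],
    [0,0,0,0,0,-65,1]
  ]
}}

```text
clock: 29.05
position: [551.5, -61.9, 163.1]
ee_rot: [0.724, -0.69, 0.001, -0.001]
contact_force: [-0.7, 0.5, 0.5]
gripper_width: 85.6
grasp_force: 0.0
```

```bash
python3 - <<'E'
from h import *
where(); print(rel([652,-207.7,120],0.0473))
im=get_image("top"); hsv=cv2.cvtColor(im["color"],cv2.COLOR_BGR2HSV)
x0,y0,x1,y1=395,150,460,215
m=cv2.inRange(hsv[y0:y1,x0:x1],(8,110,90),(35,255,255)); q=max(cv2.findContours(m,0,1)[0],key=cv2.contourArea)[:,0]+[x0,y0]
print("collar",cv2.minAreaRect(cast(im,q,14)[:,:2].astype(np.float32)))
E
```

```text
t 29.05 pos [551.5 -61.9 163.1] yaw -3.093 F [-0.7  0.5  0.5] w 85.6 g 0.0 j [ 0.18  0.34 -0.28  0.   -0.94 -0.13]
[ 1.00000e-03  1.50435e+02 -9.32580e+01  4.33620e+01]
collar ((650.0049438476562, -207.4486846923828), (27.53969383239746, 27.0321102142334), 63.49045181274414)
```

```bash
python3 - <<'E'
from h import *
im=get_image("top"); sd=get_image("side")
def tri(a,b):
    o1=im["position"];o2=sd["position"];d1=cast(im,a,0)[0]-o1;d2=cast(sd,b,0)[0]-o2
    A=np.c_[d1,-d2];t=np.linalg.lstsq(A,o2-o1,rcond=None)[0];p=o1+t[0]*d1;q=o2+t[1]*d2;return ((p+q)/2).round(),np.linalg.norm(p-q).round()
print("boom end",tri((342,37),(448,93)),"boom at post",tri((485,36),(528,107)),"optics",tri((278,52),(403,78)))
print("base near corners",[cast(im,p,30)[0].round() for p in((421,156),(509,156))])
E
```

```text
boom end (array([811.,  -6., 360.]), np.float64(3.0)) boom at post (array([ 809., -239.,  364.]), np.float64(3.0)) optics (array([768.,  99., 385.]), np.float64(5.0))
base near corners [array([ 693., -198.,   30.]), array([ 695., -404.,   30.])]
```

Emit:
{"api": "carry_out", "payload": {
  "motion": [
    [0,0,-0.17,30,-18,0,0.3],
    [0,0,-0.34,60,-36,0,0.3],
    [0,0,-0.51,90,-55,0,0.3],
    [0,0,-0.68,120,-75,0,0.3],
    [0,0,-0.85,150,-93,0,0.3]
  ]
}}

```text
clock: 29.82
position: [650.8, -208.1, 158.7]
ee_rot: [0.945, -0.328, -0.002, 0.0]
contact_force: [0.4, -0.1, 0.5]
gripper_width: 55.5
grasp_force: 0.0
```

Emit:
{"api": "carry_out", "payload": {
  "motion": [
    [0,0,-0.17,0,0,0,0.3],
    [0,0,-0.34,0,0,20,0.3],
    [0,0,-0.51,0,0,50,0.3],
    [0,0,-0.72,0,0,70,0.3],
    [0,0,-0.72,0,0,70,0.3]
  ]
}}

```text
clock: 30.45
position: [648.7, -207.0, 87.2]
ee_rot: [1.0, 0.023, -0.004, -0.001]
contact_force: [-0.2, 0.3, 0.2]
gripper_width: 55.4
grasp_force: 0.0
```

Emit:
{"api": "carry_out", "payload": {
  "motion": [
    [0,0,0,0,0,0,0.3],
    [0,0,0,0,0,0,0.3]
  ]
}}

```text
clock: 30.7
position: [651.6, -207.4, 92.2]
ee_rot: [1.0, 0.023, 0.001, 0.0]
contact_force: [0.3, 0.1, 0.8]
gripper_width: 56.0
grasp_force: 0.0
```

```bash
python3 - <<'E'
from h import *
where(); print(rel([652,-207.6,20],1.618))
E
```

```text
t 30.7 pos [ 651.6 -207.4   92.2] yaw -1.525 F [0.3 0.1 0.8] w 56.0 g 0.0 j [-0.07  0.61 -0.02  0.   -0.94  1.69]
[-1.0000e-03  2.9800e-01  1.9000e-01  7.2176e+01]
```

Emit:
{"api": "carry_out", "payload": {
  "motion": [
    [0,0,0,0.3,0,40,0.3],
    [0,0,0,0.3,0,71,0.3],
    [0,0,0,0.3,0,71,0.3],
    [0,0,0,0.3,0,71,-1],
    [0,0,0,0.3,0,71,-1]
  ]
}}

```text
clock: 31.32
position: [652.9, -207.6, 23.0]
ee_rot: [1.0, 0.024, 0.002, 0.001]
contact_force: [0.0, 0.2, 3.4]
gripper_width: 26.1
grasp_force: 58.8
```

Emit:
{"api": "carry_out", "payload": {
  "motion": [
    [0,0,0,0,0,0,-1],
    [0,0,0,0,0,0,-1]
  ]
}}

```text
clock: 31.58
position: [652.9, -207.6, 22.9]
ee_rot: [1.0, 0.024, 0.002, 0.001]
contact_force: [-1.0, 0.6, 5.5]
gripper_width: 26.4
grasp_force: 58.8
```

Emit:
{"api": "carry_out", "payload": {
  "motion": [
    [0,0,0,0,0,-30,-1],
    [0,0,0,0,0,-80,-1],
    [0,0,0,0,0,-135,-1],
    [0,0,0,0,0,-135,-1],
    [0,0,0,0,0,-135,-1]
  ]
}}

```text
clock: 32.2
position: [650.6, -207.0, 155.1]
ee_rot: [1.0, 0.023, -0.0, -0.0]
contact_force: [-0.7, 0.9, -1.3]
gripper_width: 25.6
grasp_force: 59.1
```

```bash
python3 - <<'E'
from h import *
where(); print(rel([550.7,-63.0,155],1.618))
E
```

```text
t 32.2 pos [ 650.6 -207.   155.1] yaw -1.524 F [-0.7  0.9 -1.3] w 25.6 g 59.1 j [-0.07  0.55  0.04 -0.   -1.07  1.69]
[-1.00000e-03 -9.31150e+01 -1.48516e+02  2.23000e-01]
```

Emit:
{"api": "carry_out", "payload": {
  "motion": [
    [0,0,0,-25,-40,0,-1],
    [0,0,0,-50,-80,0,-1],
    [0,0,0,-75,-120,0,-1],
    [0,0,0,-92.5,-148.5,0,-1],
    [0,0,0,-92.5,-148.5,0,-1]
  ]
}}

```text
clock: 32.83
position: [549.6, -61.9, 153.7]
ee_rot: [1.0, 0.025, -0.002, -0.0]
contact_force: [0.1, 0.2, -0.2]
gripper_width: 25.9
grasp_force: 59.2
```

Emit:
{"api": "carry_out", "payload": {
  "motion": [
    [0,0,0,0,0,0,-1],
    [0,0,0,0,0,0,-1]
  ]
}}

```text
clock: 33.08
position: [552.0, -64.0, 154.4]
ee_rot: [1.0, 0.023, -0.001, 0.0]
contact_force: [0.0, -0.4, -1.4]
gripper_width: 25.8
grasp_force: 59.2
```

```bash
python3 - <<'E'
from h import *
where(); print(rel([551.3,-63.2,108],1.618))
sd=get_image("side"); hsv=cv2.cvtColor(sd["color"],cv2.COLOR_BGR2HSV)
P=read_state()["position"]; print("pred collar ctr",proj(sd,P-[0,0,16]))
m=cv2.inRange(hsv[195:245,320:385],(8,110,60),(35,255,255)); n,l,st,ce=cv2.connectedComponentsWithStats(m)
print([(st[i],ce[i]+[320,195]) for i in range(1,n) if st[i,4]>15])
E
```

```text
t 33.08 pos [552.  -64.  154.4] yaw -1.525 F [ 0.  -0.4 -1.4] w 25.8 g 59.2 j [ 0.18  0.35 -0.29  0.   -0.93  1.44]
[-1.0000e-03 -6.4800e-01 -8.8600e-01  4.6408e+01]
pred collar ctr [352.89749515 215.519554  ]
[(array([ 0,  0, 11, 10, 81], dtype=int32), array([324.90123457, 199.58024691])), (array([27, 15, 11, 10, 60], dtype=int32), array([350.23333333, 215.41666667]))]
```

Emit:
{"api": "carry_out", "payload": {
  "motion": [
    [0,0,0,0,-0.8,20,-1],
    [0,0,0,0,-0.8,28,-1],
    [0,0,0,0,-0.8,36,-1],
    [0,0,0,0,-0.8,44,-1],
    [0,0,0,0,-0.8,52,-1]
  ]
}}

```text
clock: 33.75
position: [552.0, -62.6, 102.9]
ee_rot: [1.0, 0.024, 0.0, -0.0]
contact_force: [0.2, -0.4, -0.5]
gripper_width: 25.8
grasp_force: 59.2
```

```bash
python3 - <<'E'
from h import *
where()
E
```

```text
t 33.75 pos [552.  -62.6 102.9] yaw -1.524 F [ 0.2 -0.4 -0.5] w 25.8 g 59.2 j [ 0.18  0.41 -0.35  0.   -0.81  1.44]
```

Emit:
{"api": "carry_out", "payload": {
  "motion": [
    [0,0,0,0,0,10,-1],
    [0,0,0,0,0,20,-1],
    [0,0,0,0,0,27,-1],
    [0,0,0,0,0,29,-1],
    [0,0,0,0,0,31,-1]
  ]
}}

```text
clock: 34.38
position: [552.0, -62.5, 72.2]
ee_rot: [1.0, 0.024, 0.0, 0.0]
contact_force: [-0.1, -0.4, -0.4]
gripper_width: 25.6
grasp_force: 59.2
```

Emit:
{"api": "carry_out", "payload": {
  "motion": [
    [0,0,0,0,0,2,-1],
    [0,0,0,0,0,4,-1],
    [0,0,0,0,0,4,-1]
  ]
}}

```text
clock: 34.75
position: [552.3, -62.5, 70.8]
ee_rot: [1.0, 0.024, 0.001, 0.0]
contact_force: [-4.7, 1.3, 13.1]
gripper_width: 26.0
grasp_force: 60.9
```

```bash
python3 - <<'E'
from h import *
where()
E
```

```text
t 34.75 pos [552.3 -62.5  70.8] yaw -1.523 F [-4.7  1.3 13.1] w 26.0 g 60.9 j [ 0.18  0.46 -0.38  0.   -0.73  1.44]
```

Emit:
{"api": "carry_out", "payload": {
  "motion": [
    [0,0,0,0,0,-2.5,-1],
    [0,0,0,0,0,-2.5,0.1],
    [0,0,0,0,0,-2.5,0.1],
    [0,0,0,0,0,-40,0.1],
    [0,0,0,0,0,-95,0.1]
  ]
}}

```text
clock: 35.38
position: [550.6, -62.7, 162.1]
ee_rot: [1.0, 0.024, -0.003, 0.0]
contact_force: [1.5, 0.3, 0.8]
gripper_width: 46.8
grasp_force: 0.0
```

Emit:
{"api": "carry_out", "payload": {
  "motion": [
    [0,0,0.17,0,-20,0,0],
    [0,0,0.34,0,-45,0,0],
    [0,0,0.51,0,-70,0,0],
    [0,0,0.68,0,-95,0,0],
    [0,0,0.85,-5,-120,0,0]
  ]
}}

```text
clock: 36.0
position: [541.1, 57.9, 162.7]
ee_rot: [0.919, -0.393, -0.0, 0.0]
contact_force: [-0.9, 0.3, -0.3]
gripper_width: 42.8
grasp_force: 0.0
```

Emit:
{"api": "carry_out", "payload": {
  "motion": [
    [0,0,0.17,0,0,0,0],
    [0,0,0.34,0,0,0,0],
    [0,0,0.51,0,0,0,0],
    [0,0,0.72,0,0,0,0],
    [0,0,0.72,0,0,0,0]
  ]
}}

```text
clock: 36.62
position: [541.0, 57.0, 162.8]
ee_rot: [0.724, -0.69, -0.0, 0.0]
contact_force: [0.1, -0.6, 0.4]
gripper_width: 42.7
grasp_force: 0.0
```

Emit:
{"api": "carry_out", "payload": {
  "motion": [
    [0,0,0,0,0,0,0]
  ]
}}

```text
clock: 36.75
position: [541.1, 57.0, 162.9]
ee_rot: [0.725, -0.689, -0.0, 0.0]
contact_force: [-0.1, 0.1, -0.6]
gripper_width: 42.4
grasp_force: 0.0
```

```bash
python3 - <<'E'
from h import *
where(); print(rel([545,63,108],0.0473))
sd=get_image("side"); b=sd["color"][200:275,300:400]
cv2.imwrite("pics/s10.png",cv2.resize(b,(800,600),interpolation=cv2.INTER_CUBIC))
E
```

```text
t 36.75 pos [541.1  57.  162.9] yaw -3.091 F [-0.1  0.1 -0.6] w 42.4 g 0.0 j [ 0.4   0.32 -0.31 -0.   -0.94 -0.35]
[ 3.0000e-03 -5.7580e+00 -4.2510e+00  5.4915e+01]
```

View pics/s10.png

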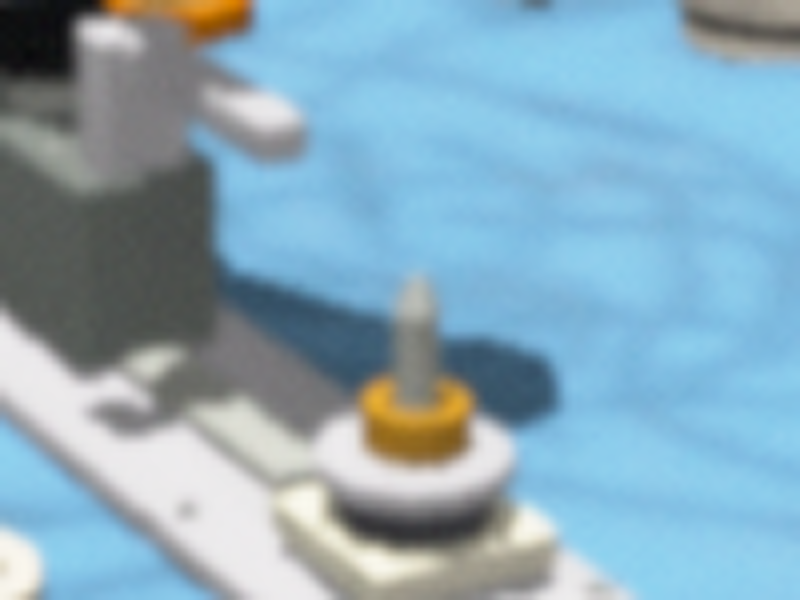

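Emit:
{"api": "carry_out", "payload": {
  "motion": [
    [0,0,0,-5.8,-4.3,10,0],
    [0,0,0,-5.8,-4.3,35,0],
    [0,0,0,-5.8,-4.3,54,0],
    [0,0,0,-5.8,-4.3,54,0],
    [0,0,0,-5.8,-4.3,54,-1]
  ]
}}

```text
clock: 37.42
position: [545.7, 63.4, 109.5]
ee_rot: [0.724, -0.69, 0.0, -0.0]
contact_force: [0.3, 0.5, 0.3]
gripper_width: 25.8
grasp_force: 0.0
```

Emit:
{"api": "carry_out", "payload": {
  "motion": [
    [0,0,0,0,0,0,-1],
    [0,0,0,0,0,0,-1],
    [0,0,0,0,0,0,-1]
  ]
}}

```text
clock: 37.8
position: [545.1, 63.2, 110.0]
ee_rot: [0.724, -0.69, 0.0, -0.0]
contact_force: [-3.9, 0.4, 4.9]
gripper_width: 14.9
grasp_force: 61.4
```

```bash
python3 - <<'E'
from h import *
where()
E
```

```text
t 37.8 pos [545.1  63.2 110. ] yaw -3.093 F [-3.9  0.4  4.9] w 14.9 g 61.4 j [ 0.41  0.39 -0.36 -0.   -0.82 -0.36]
```

Slide home, 80 mm plus a margin against the stop.

Emit:
{"api": "carry_out", "payload": {
  "motion": [
    [0,0,0,15,0,0,-1],
    [0,0,0,30,0,0,-1],
    [0,0,0,45,0,0,-1],
    [0,0,0,60,0,0,-1],
    [0,0,0,73,0,0,-1]
  ]
}}

```text
clock: 38.42
position: [548.6, -10.0, 110.0]
ee_rot: [0.724, -0.69, 0.0, -0.0]
contact_force: [-3.8, 1.2, 6.0]
gripper_width: 14.6
grasp_force: 61.5
```

Emit:
{"api": "carry_out", "payload": {
  "motion": [
    [0,0,0,5,0,0,-1],
    [0,0,0,8,0,0,-1],
    [0,0,0,11,0,0,-1],
    [0,0,0,13,0,0,-1],
    [0,0,0,13,0,0,-1]
  ]
}}

```text
clock: 39.05
position: [548.9, -15.9, 110.0]
ee_rot: [0.724, -0.69, -0.003, -0.004]
contact_force: [-10.7, 30.6, 11.3]
gripper_width: 14.8
grasp_force: 62.0
```

```bash
python3 - <<'E'
from h import *
where()
E
```

```text
t 39.05 pos [548.9 -15.9 110. ] yaw -3.093 F [-10.7  30.6  11.3] w 14.8 g 62.0 j [ 0.26  0.39 -0.35 -0.01 -0.82 -0.21]
```

Emit:
{"api": "carry_out", "payload": {
  "motion": [
    [0,0,0,-5.5,0,0,-1],
    [0,0,0,-5.5,0,0,-1],
    [0,0,0,-5.5,0,0,0],
    [0,0,0,-5.5,0,0,0],
    [0,0,0,-5.5,0,-50,0]
  ]
}}

```text
clock: 39.67
position: [546.7, -18.2, 155.8]
ee_rot: [0.723, -0.69, -0.003, 0.004]
contact_force: [2.4, 0.5, 0.5]
gripper_width: 42.6
grasp_force: 0.0
```

Emit:
{"api": "carry_out", "payload": {
  "motion": [
    [0,0,-0.17,-18,0,-2,0],
    [0,0,-0.34,-36,0,-2,0],
    [0,0,-0.51,-54,0,-2,0],
    [0,0,-0.68,-72,0,-2,0],
    [0,0,-0.85,-90,0,-2,0]
  ]
}}

```text
clock: 40.3
position: [545.0, 72.7, 161.0]
ee_rot: [0.945, -0.328, 0.0, 0.0]
contact_force: [-0.3, -0.2, -0.4]
gripper_width: 42.7
grasp_force: 0.0
```

Emit:
{"api": "carry_out", "payload": {
  "motion": [
    [0,0,-0.17,0,0,0,0],
    [0,0,-0.34,0,0,0,0],
    [0,0,-0.52,0,0,0,0],
    [0,0,-0.52,0,0,0,0],
    [0,0,-0.52,0,0,0,0]
  ]
}}

```text
clock: 40.92
position: [544.8, 72.3, 161.0]
ee_rot: [0.997, -0.078, 0.0, 0.0]
contact_force: [-0.1, 0.0, -0.1]
gripper_width: 42.6
grasp_force: 0.0
```

```bash
python3 - <<'E'
from h import *
where(); print(rel([544.8,78,105],-1.723))
E
```

```text
t 40.92 pos [544.8  72.3 161. ] yaw -1.726 F [-0.1  0.  -0.1] w 42.6 g 0.0 j [ 0.43  0.33 -0.3   0.   -0.94  0.99]
[-3.0000e-03 -9.1700e-01 -5.6230e+00  5.6003e+01]
```

Emit:
{"api": "carry_out", "payload": {
  "motion": [
    [0,0,0,-0.9,-5.6,20,0],
    [0,0,0,-0.9,-5.6,40,0],
    [0,0,0,-0.9,-5.6,55.5,0],
    [0,0,0,-0.9,-5.6,55.5,0],
    [0,0,0,-0.9,-5.6,55.5,-1]
  ]
}}

```text
clock: 41.55
position: [545.2, 78.3, 106.2]
ee_rot: [0.997, -0.076, 0.001, -0.0]
contact_force: [0.0, 0.3, 0.7]
gripper_width: 25.9
grasp_force: 0.0
```

Emit:
{"api": "carry_out", "payload": {
  "motion": [
    [0,0,0,0,0,0,-1],
    [0,0,0,0,0,0,-1],
    [0,0,0,0,0,0,-1]
  ]
}}

```text
clock: 41.92
position: [545.0, 78.1, 106.6]
ee_rot: [0.997, -0.076, 0.001, -0.0]
contact_force: [-1.7, -1.8, 6.2]
gripper_width: 10.6
grasp_force: 61.9
```

```bash
python3 - <<'E'
from h import *
where()
E
```

```text
t 41.92 pos [545.   78.1 106.6] yaw -1.723 F [-1.7 -1.8  6.2] w 10.6 g 61.9 j [ 0.44  0.4  -0.36  0.   -0.81  0.98]
```

Emit:
{"api": "carry_out", "payload": {
  "motion": [
    [0,0,0.16,0,0,0,-1],
    [0,0,0.32,0,0,0,-1],
    [0,0,0.48,0,0,0,-1],
    [0,0,0.64,0,0,0,-1],
    [0,0,0.8,0,0,0,-1]
  ]
}}

```text
clock: 42.55
position: [544.7, 77.8, 106.6]
ee_rot: [0.888, -0.461, 0.0, 0.0]
contact_force: [-2.8, -2.7, 6.1]
gripper_width: 10.6
grasp_force: 62.1
```

Emit:
{"api": "carry_out", "payload": {
  "motion": [
    [0,0,0.15,0,0,0,-1],
    [0,0,0.3,0,0,0,-1],
    [0,0,0.45,0,0,0,-1],
    [0,0,0.57,0,0,0,-1],
    [0,0,0.6,0,0,0,-1]
  ]
}}

```text
clock: 43.18
position: [544.4, 77.7, 106.7]
ee_rot: [0.714, -0.7, 0.0, 0.001]
contact_force: [-3.8, -2.6, 7.3]
gripper_width: 10.6
grasp_force: 63.0
```

```bash
python3 - <<'E'
from h import *
where();print(read_state()["wrist_torque"])
E
```

```text
t 43.17 pos [544.4  77.7 106.7] yaw -3.123 F [-3.8 -2.6  7.3] w 10.6 g 63.0 j [ 0.44  0.4  -0.36  0.   -0.81 -0.42]
[-0.60244363  0.99058757  0.75848005]
```

Emit:
{"api": "carry_out", "payload": {
  "motion": [
    [0,0,0.06,0,0,0,-1],
    [0,0,0.06,0,0,0,-1],
    [0,0,0.06,0,0,0,-1]
  ]
}}

```text
clock: 43.55
position: [544.4, 77.8, 106.8]
ee_rot: [-0.695, 0.719, -0.001, -0.001]
contact_force: [-3.7, -1.6, 8.0]
gripper_width: 10.4
grasp_force: 73.7
```

```bash
python3 - <<'E'
from h import *
where();print(read_state()["wrist_torque"])
E
```

```text
t 43.55 pos [544.4  77.8 106.8] yaw 3.106 F [-3.7 -1.6  8. ] w 10.4 g 73.7 j [ 0.44  0.4  -0.36  0.   -0.81 -0.47]
[-0.67683452  1.01335477  1.41967103]
```

Emit:
{"api": "carry_out", "payload": {
  "motion": [
    [0,0,-0.06,0,0,0,-1],
    [0,0,-0.06,0,0,0,0],
    [0,0,-0.06,0,0,0,0],
    [0,0,-0.06,0,0,-30,0],
    [0,0,-0.06,0,0,-85,0]
  ]
}}

```text
clock: 44.18
position: [543.4, 78.0, 189.1]
ee_rot: [0.713, -0.701, -0.001, 0.003]
contact_force: [1.6, 1.9, -0.3]
gripper_width: 42.4
grasp_force: 0.0
```

Emit:
{"api": "carry_out", "payload": {
  "motion": [
    [0,0,0,-60,0,-20,0],
    [0,0,0,-120,0,-20,0],
    [0,0,0,-180,0,-20,0],
    [0,0,0,-230,0,-20,0],
    [0,0,0,-230,0,-20,0]
  ]
}}

```text
clock: 44.8
position: [540.1, 311.7, 209.5]
ee_rot: [0.715, -0.7, -0.0, -0.0]
contact_force: [-0.4, -1.3, -0.8]
gripper_width: 42.7
grasp_force: 0.0
```

```bash
python3 - <<'E'
from h import *
where()
im=get_image("top"); c=im["color"]; hsv=cv2.cvtColor(c,cv2.COLOR_BGR2HSV)
old=cv2.imread("pics/top0.png"); d=cv2.absdiff(c,old).max(2)
def knob(a):
    h=cv2.cvtColor(a,cv2.COLOR_BGR2HSV)[200:232,280:325]; m=cv2.inRange(h,(0,0,0),(180,255,62)); q=cv2.findNonZero(m)[:,0].astype(float); q-=q.mean(0)
    return m.sum()//255,np.arctan2(*np.linalg.svd(q,full_matrices=False)[2][0][::-1]).round(3)
print("knob axis then/now",knob(old),knob(c))
for n,(x0,y0,x1,y1) in {"fixture":(255,195,350,242),"spindle end":(350,195,384,242),"tape":(328,250,360,285),"cutters":(222,275,280,300),"reel":(180,190,212,220)}.items():
    print(n,"changed px",int((d[y0:y1,x0:x1]>40).sum()))
# bar free end: last bright column along its axis
for a in(old,c): print([int(v) for v in cv2.cvtColor(a,cv2.COLOR_BGR2GRAY)[208:214,340:376].mean(0)])
E
```

```text
t 44.8 pos [540.1 311.7 209.5] yaw -3.12 F [-0.4 -1.3 -0.8] w 42.7 g 0.0 j [ 0.78  0.41 -0.05 -0.   -1.11 -0.76]
knob axis then/now (np.uint64(177), np.float64(-0.206)) (np.uint64(157), np.float64(-0.092))
fixture changed px 100
spindle end changed px 82
tape changed px 0
cutters changed px 455
reel changed px 767
[138, 138, 136, 136, 136, 137, 137, 138, 137, 139, 140, 140, 141, 142, 141, 142, 142, 142, 143, 143, 145, 146, 146, 150, 150, 152, 152, 142, 130, 149, 146, 155, 155, 154, 155, 155]
[148, 148, 147, 146, 147, 148, 147, 147, 148, 149, 153, 157, 153, 152, 153, 153, 154, 153, 153, 155, 154, 157, 157, 157, 158, 158, 161, 161, 163, 138, 157, 161, 162, 168, 172, 164]
```

```bash
python3 -c "
from bench import *
print(job_done())"
```

```text
the job is handed in; nothing more can be done
None
```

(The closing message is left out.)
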